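# Set a tube rotator's timing wheel to its mark and pin it

## Robot

A 7-joint arm with a two-finger parallel gripper is mounted at the origin on a cart in front of the work surface, level with it; the furniture and walls round the work are solid. World frame = base frame: x ahead of the robot, y to its left, z up, the work surface at z = 0. Lengths are in m, angles in rad, forces in N, time in s.
With the tool pointing down it reaches from about 0.4 to 0.85 m from the base axis. Payload 10.4 kg.
Tool frame: the origin (TCP) lies midway between the tips of the shut fingers; the grasp point (between the pads) lies 19 mm behind it; x points along the fingers, z is the direction in which the jaws open and shut, and the axes are right-handed (so a half turn about x gives the same grasp; the last joint's range is limited). The gripper opens to 87 mm and grips with 3 to 60 N. Pads are 19 mm wide; open, the fingers measure 117 mm over their backs; the gripper's body (75 mm by 190 mm) begins 51 mm behind the grasp point.
Start: joints at [1.226, 0.332, -0.065, 1.46, 0.022, 1.35, -0.088], TCP at [0.198, -0.593, 0.223] pointing down, gripper open.
Joint ranges: [-2.6, 2.6], [-0.5, 2.12], [-1.47, 1.34], [0.16, 2.42], [-1.27, 4.41], [0.06, 2.06], [-2.6, 2.6]. Speed limits (rad/s): [2.22, 2.22, 2.79, 2.79, 3.14, 3.14, 3.14].

## Interface

Orientations are given as a unit quaternion [x, y, z, w].
In Python, from bench import read_state, camera, camera_params, close_job gives the robot as it stands.
- The arm moves only by the tool arm_command, never from a script. Its argument "targets" is a list of rows, each a list of 7 numbers: the closure in counts, from 0 (fully open) to 255 (shut), then the shift along the tool's x, y, z in mm, then the turn, a rotation vector about the tool's x, y, z in rad. A call has 1 to 10 rows; each row is the pose to reach, as a shift and turn from the pose commanded when the call began, along the tool's axes at that moment; what a row does not reach only later rows make up. A row lasts 1/10 s, in which the tool goes at most 50 mm and 8.59 degrees, less where a joint would pass 70% of its speed; a pose out of reach is approached as far as the arm can. A call with a gripper value outside its range is refused whole. The fingers move at their own pace and stop on an object; "newtons" is the grip in N (left out, the last holds). Time passes only in rows, so rows that repeat a pose let the fingers close. It gives the time, the measured TCP pose, the force and the opening at its end, in the units of the state.
- read_state(): the state, without advancing time (a new reading comes with each control period).
- camera(name): name is "side" or "top"; returns the picture (480x640x3 uint8, red, green, blue); there is no depth.
- camera_params(name): a dict with "intrinsics" (3x3 intrinsics, pixels), "xyz" and "orientation" of the camera in the world. Camera axes: x right, y down, z forward; pixel columns grow to the right and rows downward; lengths in m; the calibration is good to about 2 mm. A picture is of the moment at which its call begins. camera_params takes no time and is no camera call.
- close_job(): hands the job in, once; it reports no verdict.
The state is a dict: "time": time; "joint_positions": joint angles; "joint_vel": joint speeds; "joint_torque": joint torques, N m; "ee_pos": TCP position; "eef_rot": TCP orientation; "ft_force": force on the tool from outside, world axes, zero at the start; "torque": the same for the moment, N m; "width": finger opening in m.
Only numpy, scipy, OpenCV 4.12 (cv2) and the standard library are available. Lean on these libraries where they do the work, as an engineer would, in place of code of your own. Each camera call takes 0.05 s, during which the arm holds its last target.

## Task

Turn the aluminium timing wheel of the tube rotator drive by its rim until the black mark engraved in the rim faces the red pointer. Then take the blue-headed locking pin from its stand, put it gently through the wheel's slot and feel along the slot for the bore beneath, until the pin is fully home with its collar on the wheel; let go, the mark still facing the pointer. Leave the bottle, vial, timer and carton around it where they are.

Things in the scene. Friction and masses are not known exactly. Their poses are not given: they have to be found in the camera images.
- hub (a point): Centre of the timing wheel, on its vertical axis, at the top of its flat web (64 mm above the worktop). The wheel is a spoked aluminium pulley 160 mm across, lying flat; a hub nut of 14 mm radius stands 10 mm above the web. It turns either way (stops at 1.9 rad to either side of the pointer) against a steady drag of about 0.14 N m and stays where it is left
- wheel: The same wheel: origin on its axis 58 mm above the worktop, z up; -x points at the mark, +x along the slot. Its rim is a plain upright ring (tooth grooves drawn on the outside), 80 mm outer and 70 mm inner radius, top 82 mm above the worktop and 18 mm above the web, free inside and outside for a finger (outside, down to the housing at 40 mm)
- mark (a point): Engraved mark: black line 3 mm wide, radial, across the top of the rim; the point is its outer end, 80 mm from the axis, 82 mm above the worktop
- pointer (a point): Tip of the fixed red pointer on the housing, 83 mm from the wheel's axis, 82 mm above the worktop and as high as the rim. Its x axis points from the tip to the wheel's axis, its y axis along the rim's tangent, z up
- slot (a point): Middle of the straight slot through the wheel's web, 44 mm from the axis, opposite the mark, at the web's top (64 mm above the worktop). The slot is radial, 40 mm long, 11 mm wide; the web is 6 mm thick. With the mark at the pointer the bore lies under the slot, centred across it; where along the slot differs on every unit, up to 14 mm either way from its middle, and must be felt for
- unit: Fixed drive unit, origin under its centre on the wheel's axis, -x towards the pointer: grey housing 200 x 190 x 40 mm; on it, under the slot, a dark steel plate, top 56 mm above the worktop, with a bore 11 mm wide, 16 mm deep. Off the bore, the pin's collar stands 14 mm above the web, until it drops in. Never press the pin on unit or wheel with over 35 N
- pin: Loose locking pin, 82 mm tall, 0.07 kg; origin at the centre of its foot, z up along it. From the foot: steel shank 9 mm diameter and 22 mm long with a 1.5 mm tapered end, collar 20 mm diameter and 5 mm thick, neck 10 mm diameter, blue cylindrical head 18 mm diameter from 45 to 82 mm. It stands upright and loose in the stand's hole, its collar on the stand's top
- pin_grip (a point): Middle of the pin's blue head, 64 mm above its foot and 42 mm above the collar's underside; 72 mm above the worktop in the stand and 106 mm when the pin is home
- pin_collar (a point): Centre of the underside of the pin's collar; 64 mm above the worktop when the pin is home
- pin_stand: Fixed grey block 60 x 60 x 30 mm with one hole 11 mm wide and 24 mm deep in the middle of its top; origin under its centre
- saline: Bystander: white bottle with blue cap, 52 x 125 mm, origin under its centre
- vial: Bystander: white dropper vial with pink cap, 23 x 57 mm, origin under its centre
- bench_timer: Bystander: white bench timer lying flat, 58 x 68 x 18 mm, origin under its centre
- carton: Bystander: white and green carton, 60 x 115 x 42 mm, origin under its centre
Not all that is in view belongs to the job. What is shaped like the pin but yellow is not meant.

How it is judged:
By the outcome, as a careful person would: the job done as asked, in the order asked, and still so for the second after the job is handed in, with the robot touching nothing.
It also fails if it takes over 72 s, if anything falls off the work surface, if the arm or the gripper's body presses on something with over 40 N, if the wrist force passes 120 N, or if a joint passes its speed limit or range.

## Working session

There is one attempt and no reset: what is moved stays moved. The work goes in short steps, Python scripts to look and compute and a tool call to move; the robot and the scene stay as the last step left them, time stands still between calls to the robot, and variables do not carry over. Pictures are saved under pics/ and viewed, and the job is handed in when it is done.

Besides the shell and the picture viewer there is one more tool, called after "Call:" as name(argument=value, ...) on one line, values as JSON. arm_command: Moves the arm, as the interface text tells. Its arguments: {"type":"object","properties":{"targets":{"type":"array"},"newtons":{"type":"number"}},"required":["targets"]}

```bash
ls; mkdir -p pics; python3 - <<'E'
from bench import *
import cv2
print(read_state())
for n in("side","top"):
    print(n,camera_params(n)); cv2.imwrite(f"pics/{n}0.png",camera(n)[:,:,::-1])
E
```

```text
pics
{'time': 0.0, 'joint_positions': array([ 1.2263976 ,  0.33289232, -0.06473407,  1.46095852,  0.02163802,
        1.34988431, -0.08851077]), 'joint_vel': array([ 0.00075144,  0.00145981,  0.00111651, -0.00125358,  0.00186558,
       -0.00147918,  0.00035454]), 'joint_torque': array([-2.89592197e-05, -6.23254609e+01,  2.50173389e-02, -3.89903176e+01,
       -6.12600334e-02,  3.98923340e-02,  1.90589103e-04]), 'ee_pos': array([ 0.19754854, -0.59254602,  0.22173305]), 'eef_rot': array([ 0.41369561,  0.5740881 , -0.41315241,  0.57322236]), 'ft_force': array([ 0.50158931, -0.67296024,  0.27129035]), 'torque': array([-0.01174601, -0.00205056, -0.00520317]), 'width': 0.08701255181099334}
side {'intrinsics': array([[499.66980707,   0.        , 315.85046715],
       [  0.        , 499.66980707, 254.8208237 ],
       [  0.        ,   0.        ,   1.        ]]), 'xyz': array([0.46640232, 0.81239202, 0.60828698]), 'orientation': array([-0.06674003,  0.87619108, -0.4757902 ,  0.03819237])}
top {'intrinsics': array([[586.33758176,   0.        , 322.81816863],
       [  0.        , 586.33758176, 242.68569967],
       [  0.        ,   0.        ,   1.        ]]), 'xyz': array([0.51941459, 0.0396752 , 1.19522329]), 'orientation': array([ 0.71319926, -0.70047266,  0.01744578, -0.01950679])}
```

View pics/top0.png

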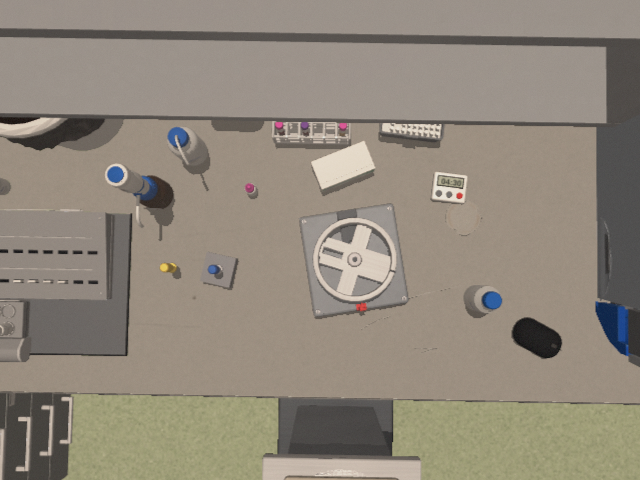

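View pics/side0.png

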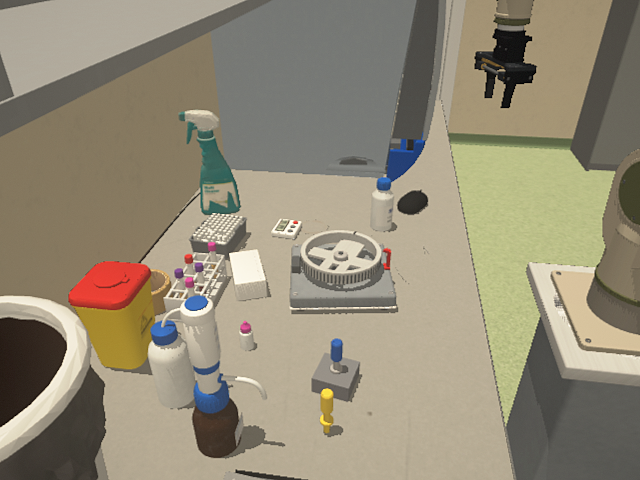

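The top view shows the unit's wheel at about (355,260), the red pointer at (362,308), the pin in its stand at (215,270) and the yellow decoy at (168,267). I'll zoom in on these.

```bash
python3 - <<'E'
import cv2
t=cv2.imread("pics/top0.png");s=cv2.imread("pics/side0.png")
cv2.imwrite("pics/tz.png",cv2.resize(t[195:325,295:415],None,fx=4.6,fy=4.6,interpolation=cv2.INTER_CUBIC))
cv2.imwrite("pics/sz.png",cv2.resize(s[220:320,280:410],None,fx=6,fy=6,interpolation=cv2.INTER_CUBIC))
cv2.imwrite("pics/tp.png",cv2.resize(t[240:300,150:250],None,fx=8,fy=8,interpolation=cv2.INTER_CUBIC))
E
```

```text
(no output)
```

View pics/tz.png

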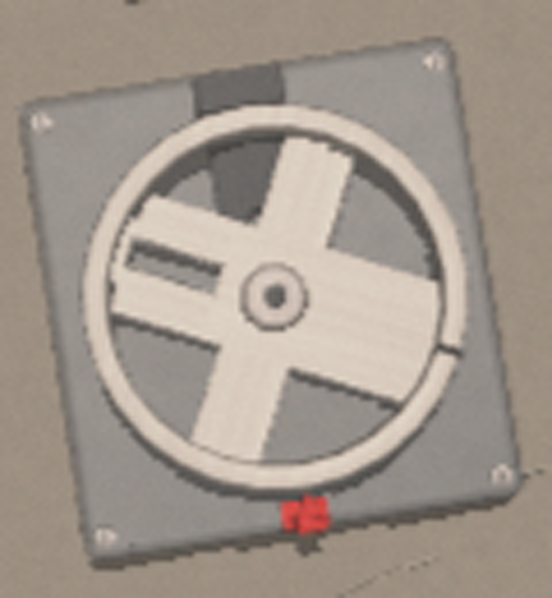

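View pics/sz.png

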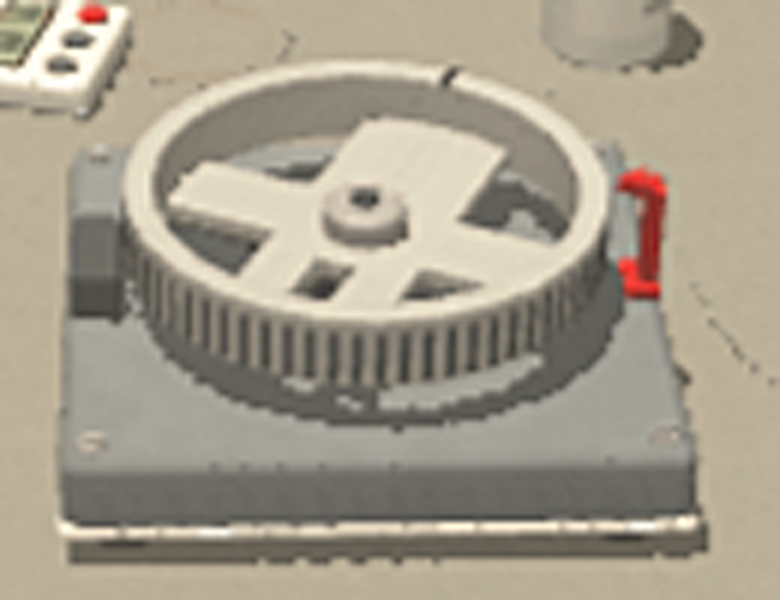

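View pics/tp.png

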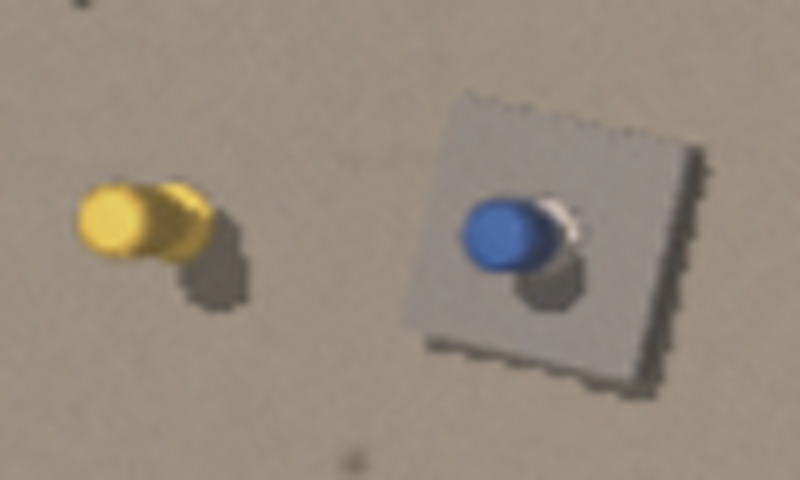

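In the top view the mark is on the rim at full-image pixel (393,271), the pointer is at about (361,306), and the slot lies to the left of the hub. I'll rectify the rim-top plane and fit it in both cameras.

```bash
cat > h.py <<'E'
import numpy as np, cv2
from scipy.spatial.transform import Rotation as R
from scipy.optimize import least_squares
from bench import *
def PM(n):
    p=camera_params(n); r=R.from_quat(p['orientation']).as_matrix()
    return p['intrinsics'],r,p['xyz']
def proj(n,P):
    K,r,c=PM(n); q=(np.atleast_2d(P)-c)@r; q=q@K.T; return q[:,:2]/q[:,2:]
def unp(n,uv,z):
    K,r,c=PM(n); d=np.c_[np.atleast_2d(uv),np.ones(len(np.atleast_2d(uv)))]@np.linalg.inv(K).T@r.T
    return c+d*((z-c[2])/d[:,2])[:,None]
def rect(n,img,z,cx,cy,half=.11,res=.00025):
    # image: col -> -y ; row -> -x (top-like)
    N=int(2*half/res); w=np.array([[cx+half,cy+half,z],[cx+half,cy-half,z],[cx-half,cy-half,z],[cx-half,cy+half,z]])
    H=cv2.getPerspectiveTransform(proj(n,w).astype(np.float32),np.float32([[0,0],[N,0],[N,N],[0,N]]))
    return cv2.warpPerspective(img,H,(N,N),flags=cv2.INTER_CUBIC)
E
python3 - <<'E'
from h import *
t=cv2.imread("pics/top0.png");s=cv2.imread("pics/side0.png")
c=unp("top",[[354.5,260]],.082)[0];print(c)
for n,im in(("top",t),("side",s)):
    cv2.imwrite(f"pics/r_{n}.png",cv2.resize(rect(n,im,.082,c[0],c[1]),(590,590)))
print("pin head top",unp("top",[[150+500/8,240+235/8]],.090))
print("stand", unp("top",[[150+x/8,240+y/8] for x,y in[(465,95),(690,148),(635,378),(408,328)]],.03))
print("stand c", unp("top",[[150+x/8,240+y/8] for x,y in[(465,95),(690,148),(635,378),(408,328)]],.03).mean(0))
E
```

```text
[ 0.54579476 -0.01727059  0.082     ]
pin head top [[0.52313063 0.25030894 0.09      ]]
stand [[0.55794153 0.27142016 0.03      ]
 [0.5457745  0.21511895 0.03      ]
 [0.48854019 0.22728422 0.03      ]
 [0.49988468 0.28392633 0.03      ]]
stand c [0.52303522 0.24943742 0.03      ]
```

View pics/r_top.png

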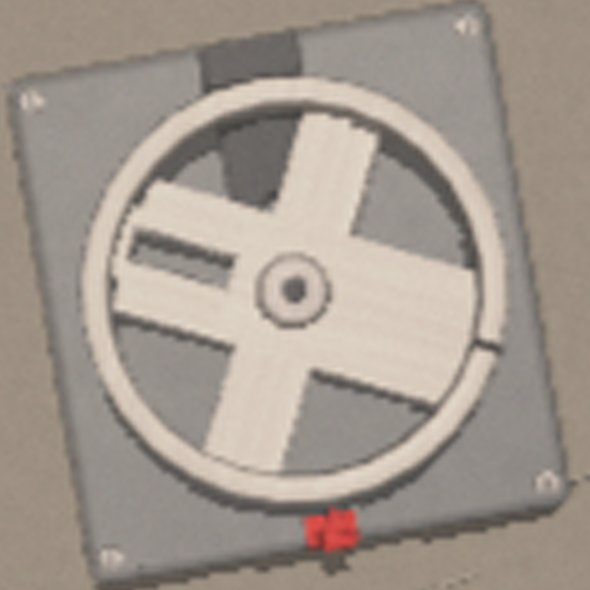

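View pics/r_side.png

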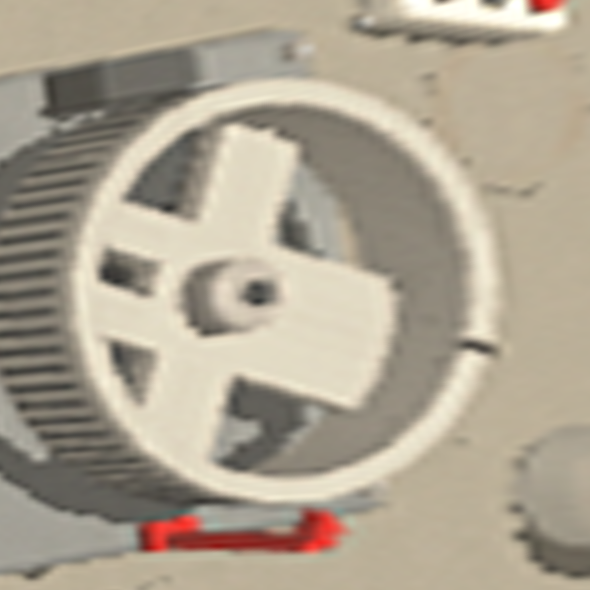

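```bash
cat >> h.py <<'E'
def fitcircle(n,img,c0,z=.082):
    g=cv2.cvtColor(rect(n,img,z,c0[0],c0[1]),cv2.COLOR_BGR2GRAY).astype(np.float32)
    c=np.array(c0[:2],float); 
    for it in range(4):
        pts=[]
        for a in np.arange(0,2*np.pi,np.pi/90):
            rr=np.arange(.073,.088,.00025); X=c[0]+rr*np.cos(a);Y=c[1]+rr*np.sin(a)
            v=cv2.remap(g,((c0[1]+.11-Y)/.00025).astype(np.float32)[None],((c0[0]+.11-X)/.00025).astype(np.float32)[None],cv2.INTER_LINEAR)[0]
            d=np.gradient(cv2.GaussianBlur(v[None],(1,1),0)[0]); d=np.convolve(d,np.ones(5)/5,'same')
            i=np.argmin(d)
            if d[i]<-2.5: pts.append((X[i],Y[i]))
        pts=np.array(pts)
        f=lambda p:np.hypot(pts[:,0]-p[0],pts[:,1]-p[1])-p[2]
        r=least_squares(f,[*c,.08],loss='soft_l1',f_scale=.0005); c=r.x[:2]
    return r.x,len(pts),np.std(f(r.x))
E
python3 - <<'E'
from h import *
t=cv2.imread("pics/top0.png");s=cv2.imread("pics/side0.png")
c=[.5458,-.0173]
print(fitcircle("top",t,c)); print(fitcircle("side",s,c))
# housing mask corners in z=.04 plane
im=rect("top",t,.04,c[0],c[1],half=.13); cv2.imwrite("pics/h.png",cv2.resize(im,(600,600)))
im=rect("top",t,.082,c[0],c[1]); hsv=cv2.cvtColor(im,cv2.COLOR_BGR2HSV)
for n,i in(("top",t),("side",s)):
    im=rect(n,i,.082,c[0],c[1]); hsv=cv2.cvtColor(im,cv2.COLOR_BGR2HSV)
    m=((hsv[...,1]>150)&((hsv[...,0]<10)|(hsv[...,0]>170)))
    m[:600]=0
    y,x=np.nonzero(m); X=c[0]+.11-y*.00025; Y=c[1]+.11-x*.00025
    print(n,"red mean",X.mean(),Y.mean(),"x range",X.min(),X.max(),Y.min(),Y.max())
E
```

```text
(array([ 0.54787521, -0.01702686,  0.07888882]), 179, np.float64(0.00029164369082476655))
(array([ 0.54754758, -0.01355004,  0.07915209]), 163, np.float64(0.0005856104260181127))
top red mean 0.45797538992201553 -0.03112963407318536 x range 0.4507999999999999 0.46529999999999994 -0.04005 -0.0218
side red mean 0.4559452250274423 0.003341026344676183 x range 0.4502999999999999 0.46479999999999994 -0.03405 0.039700000000000006
```

View pics/h.png

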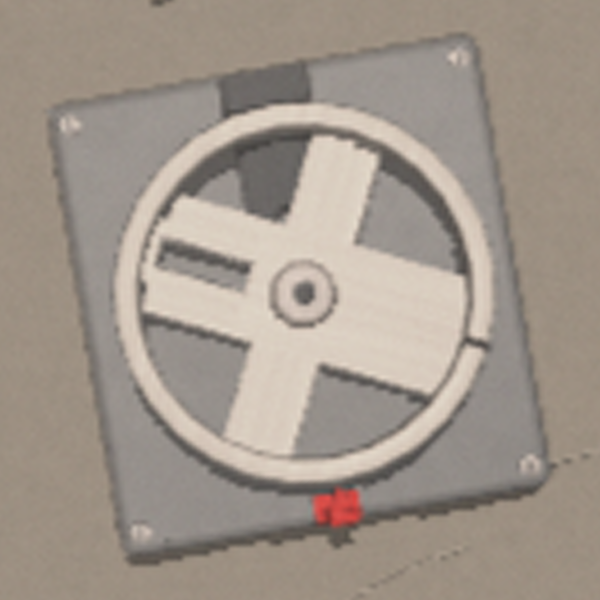

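```bash
python3 - <<'E'
from h import *
print(R.from_quat(read_state()['eef_rot']).as_matrix().round(3))
s=cv2.imread("pics/side0.png");t=cv2.imread("pics/top0.png")
cv2.imwrite("pics/sp.png",cv2.resize(s[330:440,290:380],None,fx=6,fy=6,interpolation=cv2.INTER_CUBIC))
for n,im in(("top",t),("side",s)):
    hsv=cv2.cvtColor(im,cv2.COLOR_BGR2HSV)
    m=((hsv[...,0]>100)&(hsv[...,0]<130)&(hsv[...,1]>120)).astype(np.uint8)
    k,l,st,ce=cv2.connectedComponentsWithStats(m)
    for i in range(1,k):
        if st[i,4]>30: print(n,st[i],ce[i], unp(n,ce[i:i+1],.072).round(4))
# expected image of head model for pos
E
```

```text
[[-0.     0.949  0.316]
 [ 0.001  0.316 -0.949]
 [-1.    -0.    -0.001]]
top [168 128  19  18 223] [177.20627803 135.55605381] [[0.7809 0.3294 0.072 ]]
top [108 167  15  15 182] [114.99450549 174.05494505] [[0.7037 0.4473 0.072 ]]
top [141 176  15  22  87] [149.09195402 184.68965517] [[0.6842 0.3807 0.072 ]]
top [209 266   8   8  48] [212.16666667 269.02083333] [[0.5239 0.2544 0.072 ]]
top [483 292  19  17 257] [491.66536965 299.95719844] [[ 0.4746 -0.2805  0.072 ]]
top [ 596  302   35   54 1147] [614.53792502 324.60680035] [[ 0.4321 -0.5141  0.072 ]]
side [ 377  133   48   57 1022] [400.13307241 161.92172211] [[ 0.4371 -0.5039  0.072 ]]
side [185 296  23  15 258] [195.72093023 302.70542636] [[0.7761 0.1761 0.072 ]]
side [151 321  26  24 412] [162.33980583 332.4368932 ] [[0.802  0.2567 0.072 ]]
side [332 339  10  23 206] [336.38349515 349.68446602] [[0.5232 0.254  0.072 ]]
side [194 362  25  13 117] [206.62393162 369.64102564] [[0.7052 0.3234 0.072 ]]
side [194 374  35  39 691] [211.74384949 398.41389291] [[0.6804 0.3736 0.072 ]]
```

View pics/sp.png

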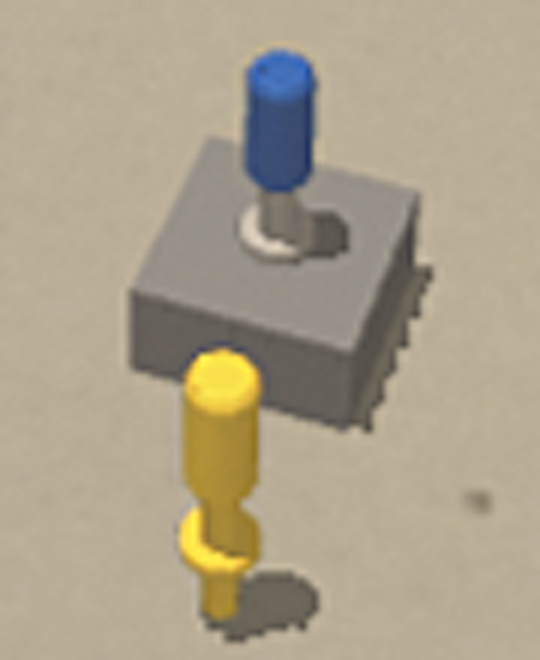

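```bash
python3 - <<'E'
from h import *
# plane through top cam containing the lower edge line of shelf
K,r,c=PM("top"); Ks,rs,cs=PM("side")
d=lambda K,r,uv:(r@np.linalg.inv(K)@np.array([*uv,1.]))
for e in [((100,121),(600,123)),((100,38),(600,38)),]:
    n=np.cross(d(K,r,e[0]),d(K,r,e[1]))
    for uv in[(20,124),(100,83),(200,32),(20,5),(5,60)]:
        ds=d(Ks,rs,uv); tt=n@(c-cs)/(n@ds); print(e,uv,(cs+tt*ds).round(3))
E
```

```text
((100, 121), (600, 123)) (20, 124) [0.692 0.544 0.51 ]
((100, 121), (600, 123)) (100, 83) [0.693 0.445 0.51 ]
((100, 121), (600, 123)) (200, 32) [0.696 0.212 0.51 ]
((100, 121), (600, 123)) (20, 5) [0.675 0.535 0.574]
((100, 121), (600, 123)) (5, 60) [0.681 0.551 0.549]
((100, 38), (600, 38)) (20, 124) [0.816 0.395 0.455]
((100, 38), (600, 38)) (100, 83) [0.819 0.242 0.455]
((100, 38), (600, 38)) (200, 32) [ 0.825 -0.125  0.455]
((100, 38), (600, 38)) (20, 5) [0.774 0.403 0.558]
((100, 38), (600, 38)) (5, 60) [0.79  0.42  0.519]
```

Call:
arm_command(targets=[[150,0,26,-26,-0.149,0,0],[150,0,52,-51,-0.298,0,0],[150,0,79,-77,-0.447,0,0],[150,0,105,-103,-0.596,0,0],[150,0,131,-128,-0.745,0,0],[150,0,158,-154,-0.894,0,0],[150,0,184,-180,-1.043,0,0],[150,0,210,-206,-1.192,0,0],[150,0,237,-231,-1.341,0,0],[150,0,263,-257,-1.49,0,0]], newtons=20)

```text
time: 1.1
ee_pos: [0.3663, -0.2645, 0.2224]
eef_rot: [-0.087, 0.702, 0.087, 0.702]
ft_force: [0.3, 0.2, -0.5]
width: 0.0358
```

```bash
cat >> h.py <<'E'
def st(goal=None,az=None):
    s=read_state(); M=R.from_quat(s['eef_rot']).as_matrix()
    print('t',round(s['time'],2),'p',s['ee_pos'].round(4),'z az',np.degrees(np.arctan2(M[1,2],M[0,2])).round(2),'tilt',M[:,0].round(3),'F',s['ft_force'].round(1),'w',round(s['width'],4),'j',s['joint_positions'].round(2))
    if goal is not None:
        d=(M.T@(np.array(goal)-s['ee_pos']))*1000; print('tool shift mm',d.round(1))
    if az is not None:
        print('rotx',-np.radians(az-np.degrees(np.arctan2(M[1,2],M[0,2]))))
    return s,M
E
python3 -c "
from h import *
st([.5347,.0586,.2217],100)"
```

```text
t 1.1 p [ 0.3663 -0.2645  0.2224] z az 14.15 tilt [-0. -0. -1.] F [ 0.3  0.2 -0.5] w 0.0358 j [ 0.98 -0.03 -0.44  1.87 -0.01  1.3   0.79]
tool shift mm [  0.6 272.1 242.3]
rotx -1.4983082934444416
```

Call:
arm_command(targets=[[150,0,27,24,-0.149,0,0],[150,0,54,48,-0.298,0,0],[150,0,82,73,-0.447,0,0],[150,0,109,97,-0.596,0,0],[150,0,136,121,-0.745,0,0],[150,0,163,145,-0.894,0,0],[150,0,190,170,-1.043,0,0],[150,0,218,194,-1.192,0,0],[150,0,245,218,-1.341,0,0],[150,0,272,242,-1.49,0,0]])

```text
time: 2.1
ee_pos: [0.5364, 0.0572, 0.2224]
eef_rot: [0.54, -0.457, -0.54, -0.457]
ft_force: [-0.3, -0.4, -0.5]
width: 0.0357
```

Call:
arm_command(targets=[[150,40,0,0,0,0,0],[150,80,0,0,0,0,0],[150,110,0,0,0,0,0],[150,115,0,0,0,0,0],[150,115,0,0,0,0,0],[150,115,0,0,0,0,0]])

```text
time: 2.7
ee_pos: [0.537, 0.0562, 0.1092]
eef_rot: [0.539, -0.458, -0.538, -0.459]
ft_force: [-0.1, 0.5, 0.7]
width: 0.036
```

```bash
python3 -c "
from h import *
st([.5347,.0586,.1],100)
for n in('top','side'):
    im=camera(n)[:,:,::-1]; cv2.imwrite(f'pics/{n}1.png',im)
    u=proj(n,[[.5477,-.0153,.1]])[0].astype(int); u=np.clip(u,[70,60],[569,419])
    cv2.imwrite(f'pics/{n}1z.png',cv2.resize(im[u[1]-60:u[1]+60,u[0]-70:u[0]+70],None,fx=5,fy=5,interpolation=cv2.INTER_CUBIC)); print(u)
"
```

```text
t 2.7 p [0.537  0.0562 0.1092] z az 99.18 tilt [ 0.002  0.    -1.   ] F [-0.1  0.5  0.7] w 0.036 j [ 0.49  0.34 -0.79  1.79  0.27  1.12  1.34]
tool shift mm [9.2 1.9 2.8]
rotx -0.014378320645848729
[353 258]
[340 241]
```

View pics/top1z.png

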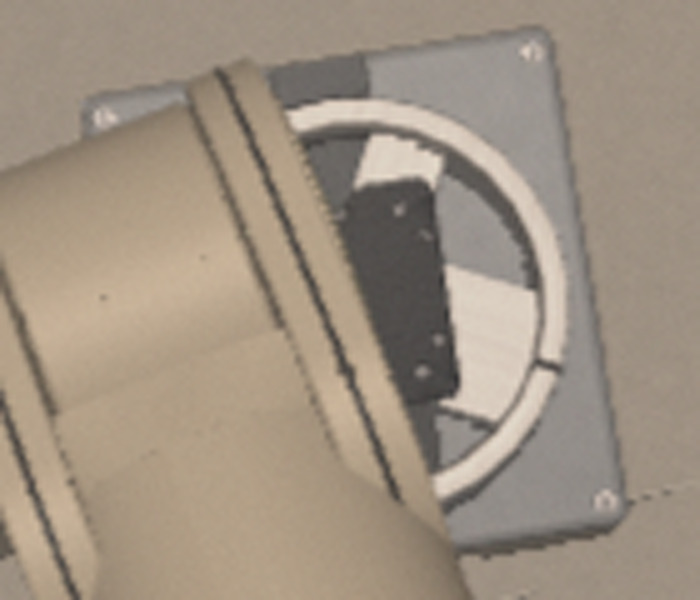

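View pics/side1z.png

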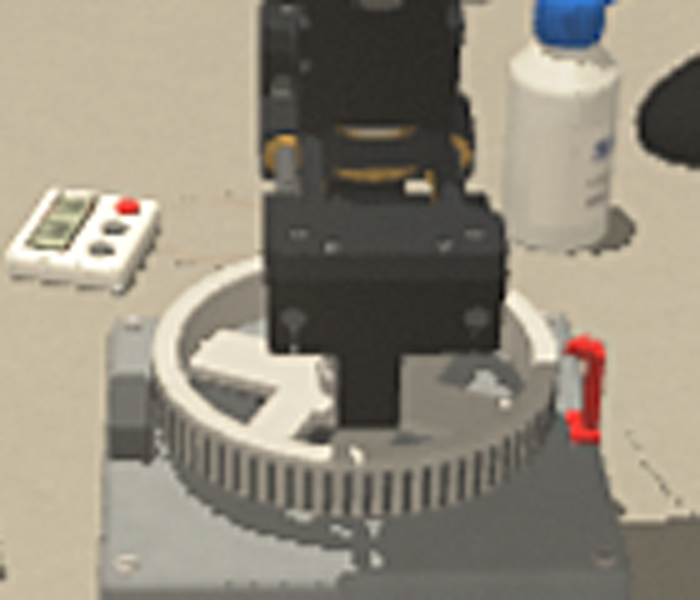

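```bash
python3 -c "
from h import *
s=read_state(); M=R.from_quat(s['eef_rot']).as_matrix();p=s['ee_pos']
for w in(.018,.033):
  for y in(-.0095,.0095):
    P=p+M@[0,y,w]; print(w,y,P.round(4),(proj('side',P)-[270,181])*5)
c=unp('side',[[270+367/5,181+428/5]],p[2]); print(c)
"
```

```text
0.018 -0.0095 [0.5436 0.0753 0.1093] [[336.8439279  412.64133941]]
0.018 0.0095 [0.5248 0.0723 0.1093] [[390.01559141 412.42812511]]
0.033 -0.0095 [0.5412 0.0901 0.1093] [[338.6388479  436.46796202]]
0.033 0.0095 [0.5224 0.0871 0.1093] [[392.57035188 436.24931283]]
[[0.53188416 0.0833785  0.10930217]]
```

Call:
arm_command(targets=[[150,20,2,3,-0.014,0,0],[150,39,2,3,-0.014,0,0],[150,39,2,3,-0.014,0,0],[200,39,2,3,-0.014,0,0],[230,39,2,3,-0.014,0,0],[240,39,2,3,-0.014,0,0],[240,39,2,3,-0.014,0,0],[240,39,2,3,-0.014,0,0]], newtons=15)

```text
time: 3.6
ee_pos: [0.5343, 0.0576, 0.0692]
eef_rot: [0.542, -0.455, -0.541, -0.455]
ft_force: [1.8, -4.1, 1.6]
width: 0.0087
```

```bash
python3 -c "
from h import *
st([.5347,.0586,.07],100)
"
```

```text
t 3.6 p [0.5343 0.0576 0.0692] z az 99.95 tilt [ 0.002 -0.001 -1.   ] F [ 1.8 -4.1  1.6] w 0.0087 j [ 0.47  0.39 -0.78  1.83  0.32  1.04  1.31]
tool shift mm [-0.8 -0.5  0.9]
rotx -0.0009259852746746388
```

Call:
arm_command(targets=[[240,0,-8,-1.5,0.11,0,0],[240,0,-16,-3,0.22,0,0],[240,0,-24,-5,0.33,0,0],[240,0,-31.5,-8,0.44,0,0],[240,0,-38.5,-12,0.55,0,0]])

```text
time: 4.1
ee_pos: [0.5745, 0.054, 0.0692]
eef_rot: [-0.397, 0.585, 0.397, 0.586]
ft_force: [0.4, 0.1, 3.1]
width: 0.009
```

```bash
python3 -c "
from h import *
s,M=st()
p=s['ee_pos'][:2]-[.5475,-.0162]; print(np.hypot(*p),np.degrees(np.arctan2(p[1],p[0])))
"
```

```text
t 4.1 p [0.5745 0.054  0.0692] z az 68.25 tilt [ 0.001  0.    -1.   ] F [0.4 0.1 3.1] w 0.009 j [ 0.36  0.44 -0.65  1.73  0.3   1.07  0.8 ]
0.0751713076914322 68.97142119787954
```

Call:
arm_command(targets=[[240,0,-8,-0.5,0.11,0,0],[240,0,-16,-2,0.22,0,0],[240,0,-24,-4,0.33,0,0],[240,0,-31.5,-7,0.44,0,0],[240,0,-38.5,-11,0.55,0,0],[240,0,-38.5,-11,0.55,0,0],[240,0,-38.5,-11,0.55,0,0]])

```text
time: 4.8
ee_pos: [0.6073, 0.0293, 0.0693]
eef_rot: [-0.224, 0.669, 0.224, 0.672]
ft_force: [8.1, -0.4, -2.8]
width: 0.0093
```

```bash
python3 -c "
from h import *
s,M=st()
p=s['ee_pos'][:2]-[.5475,-.0162]; print(np.hypot(*p),np.degrees(np.arctan2(p[1],p[0])))
for n in('top','side'):
    im=camera(n)[:,:,::-1]; cv2.imwrite(f'pics/{n}2.png',im)
    u=proj(n,[[.5,-.02,.08]])[0].astype(int)
    cv2.imwrite(f'pics/{n}2z.png',cv2.resize(im[u[1]-50:u[1]+50,u[0]-60:u[0]+60],None,fx=6,fy=6,interpolation=cv2.INTER_CUBIC)); print(u)
"
```

```text
t 4.8 p [0.6073 0.0293 0.0693] z az 36.96 tilt [ 0.004  0.001 -1.   ] F [ 8.1 -0.4 -2.8] w 0.0093 j [ 0.29  0.47 -0.53  1.66  0.26  1.08  0.33]
0.07514589946237717 37.27061434016092
[355 284]
[364 250]
```

View pics/top2z.png

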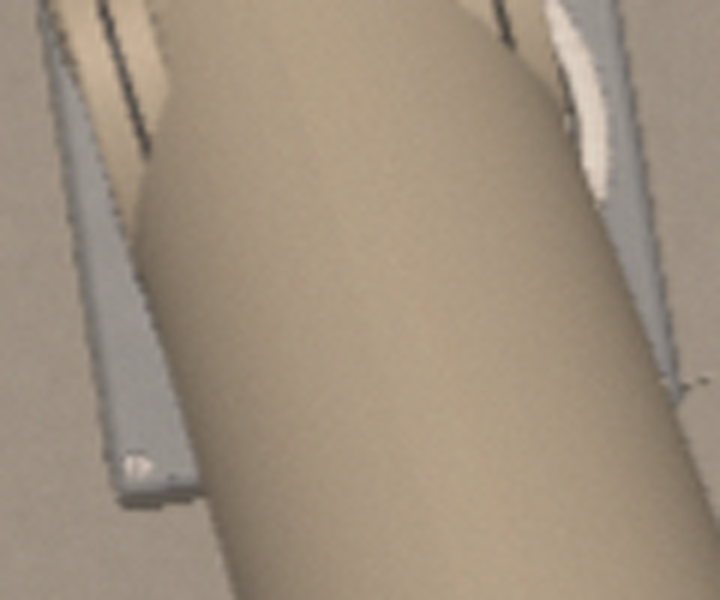

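View pics/side2z.png

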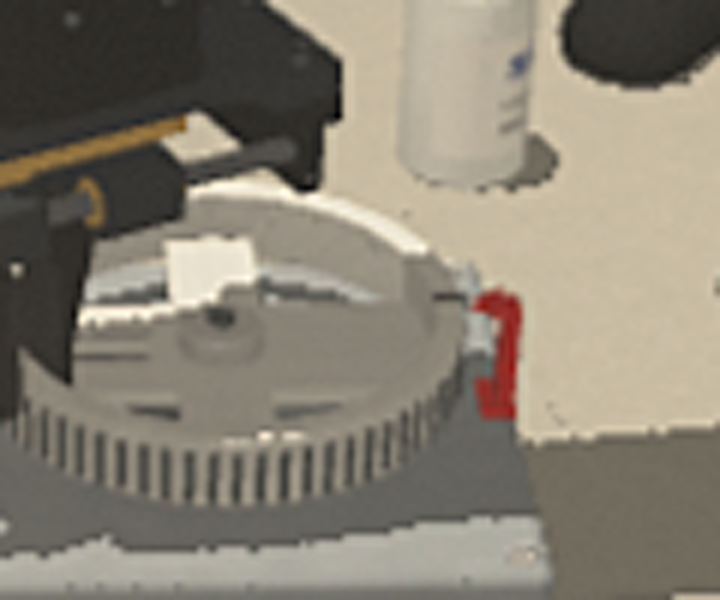

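```bash
python3 -c "
from h import *
s0=cv2.imread('pics/side0.png');s=cv2.imread('pics/side2.png');t=cv2.imread('pics/top0.png')
h=np.array([.54755,-.01355]); ht=np.array([.54788,-.01703])
im=rect('side',s,.082,*h,half=.1); im0=rect('side',s0,.082,*h,half=.1); it=rect('top',t,.082,*ht,half=.1)
for n,i in(('a',im),('b',im0),('c',it)):
    p=cv2.warpPolar(i,(400,3600),(400,400),400,cv2.WARP_POLAR_LINEAR|cv2.INTER_CUBIC)  # angle: 0=+col(-y), increasing to +row(-x)
    # phi: dir=(-cos,-sin) -> col=sin(phi), row=cos(phi); polar ang a: col=cos a -> a=pi/2-phi
    g=cv2.cvtColor(p,cv2.COLOR_BGR2GRAY)
    prof=g[:,290:312].mean(1)
    sel=slice(0,1000)
    k=np.argsort(prof[sel])[:12]; print(n,'darkest phi',(np.pi/2-np.radians(k/10)).round(3),prof[k].round(0)[:3])
    hsv=cv2.cvtColor(p,cv2.COLOR_BGR2HSV); m=(hsv[...,1]>140)&((hsv[...,0]<10)|(hsv[...,0]>170))
    for a,b in((325,335),(335,345),(345,355),(355,365),(365,375),(375,385)):
        q=np.nonzero(m[:,a:b].any(1))[0]
        if len(q): print('red r',a/4,(np.pi/2-np.radians(q.max()/10)).round(3),(np.pi/2-np.radians(q.min()/10)).round(3))
    cv2.imwrite(f'pics/pol_{n}.png',p[400:1000,200:400])
"

```

```text
a darkest phi [0.192 0.194 0.19  0.195 0.188 0.187 0.197 0.185 0.199 0.183 0.201 0.182] [67. 67. 67.]
red r 81.25 0.094 0.129
red r 83.75 0.082 0.187
red r 86.25 0.058 0.204
red r 88.75 0.037 0.213
red r 91.25 -0.429 0.211
red r 93.75 -0.463 0.182
b darkest phi [1.288 1.286 1.29  1.285 1.292 1.283 1.293 1.281 1.295 1.279 1.297 1.278] [71. 71. 72.]
red r 81.25 0.096 0.136
red r 83.75 0.086 0.202
red r 86.25 0.061 0.22
red r 88.75 0.042 0.232
red r 91.25 -0.442 0.23
red r 93.75 -0.466 0.197
c darkest phi [1.286 1.288 1.285 1.29  1.283 1.292 1.281 1.293 1.279 1.295 1.278 1.297] [83. 84. 84.]
red r 81.25 0.166 0.173
red r 83.75 0.056 0.253
red r 86.25 0.051 0.255
red r 88.75 0.052 0.251
red r 91.25 0.052 0.248
red r 93.75 0.059 0.25
```

```bash
python3 -c "
import cv2,numpy as np
cv2.imwrite('pics/pol.png',np.hstack([cv2.imread(f'pics/pol_{n}.png') for n in 'abc']))"
```

```text
(no output)
```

View pics/pol.png

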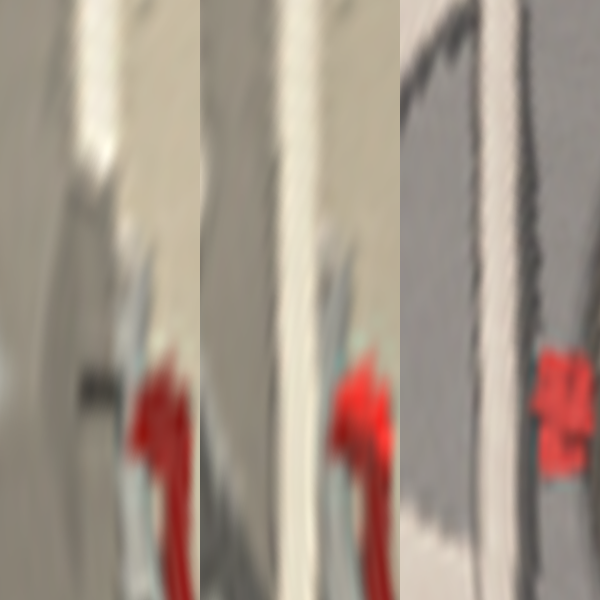

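```bash
python3 - <<'E'
from h import *
t=cv2.imread("pics/top0.png");s=cv2.imread("pics/side0.png")
g=cv2.cvtColor(t,cv2.COLOR_BGR2GRAY).astype(float)
P=[]
for x,y in[(42,122),(435,62),(502,474),(105,537)]:
    u,v=int(round(295+x/4.6)),int(round(195+y/4.6)); w=g[v-3:v+4,u-3:u+4]; w=np.clip(w-np.percentile(w,65),0,None)
    yy,xx=np.mgrid[-3:4,-3:4]; P.append([u+(w*xx).sum()/w.sum(),v+(w*yy).sum()/w.sum()])
W=unp("top",P,.041)[:,:2]; print(W.round(4),"centre",W.mean(0).round(4))
a=W[0]-W[3];b=W[1]-W[2];c=W[0]-W[1];d=W[3]-W[2]
print([np.arctan2(v[1],v[0]).round(4) for v in(a,b)],[np.arctan2(-v[0],v[1]).round(4) for v in(c,d)],[np.hypot(*v).round(4) for v in (a,b,c,d)])
# homing edges: Canny-subpixel by gradient along normals in rect z=.04
c0=[.5479,-.017];im=cv2.cvtColor(rect("top",t,.04,*c0,half=.14),cv2.COLOR_BGR2GRAY).astype(np.float32)
def samp(x,y): return cv2.remap(im,np.float32((c0[1]+.14-y)/.00025)[None],np.float32((c0[0]+.14-x)/.00025)[None],1)[0]
yaw=.156; ex=np.array([np.cos(yaw),np.sin(yaw)]);ey=np.array([-ex[1],ex[0]])
for name,n,tg,h in(("+y",ey,ex,.095),("-y",-ey,ex,.095),("+x",ex,ey,.1),("-x",-ex,ey,.1)):
    pts=[]
    for k in np.linspace(-.07,.07,57):
        r=np.arange(h-.008,h+.008,.00025); q=np.array(c0)+np.outer(r,n)+k*tg
        v=samp(q[:,0],q[:,1]); dv=np.abs(np.convolve(np.gradient(v),np.ones(5)/5,'same'));dv[:4]=0;dv[-4:]=0; pts.append((k,r[np.argmax(dv)]))
    pts=np.array(pts); A=np.c_[pts[:,0],np.ones(57)]
    f=least_squares(lambda p:A@p-pts[:,1],[0,h],loss='soft_l1',f_scale=.0004).x; print(name,f.round(4))
cv2.imwrite("pics/ptr.png",cv2.resize(t[295:320,345:380],None,fx=16,fy=16,interpolation=cv2.INTER_NEAREST))
E
```

```text
[[ 0.6219  0.0823]
 [ 0.651  -0.0854]
 [ 0.4752 -0.1166]
 [ 0.4455  0.0514]] centre [ 0.5484 -0.0171]
[np.float64(0.1738), np.float64(0.1758)] [np.float64(0.1717), np.float64(0.1751)] [np.float64(0.1792), np.float64(0.1786), np.float64(0.1702), np.float64(0.1706)]
+y [0.0189 0.0955]
-y [-0.0165  0.0949]
+x [-0.0166  0.1003]
-x [0.014  0.1034]
```

View pics/ptr.png

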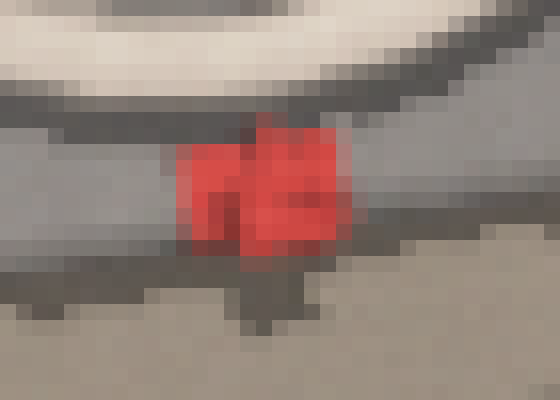

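Call:
arm_command(targets=[[240,0,-1,0.5,0.012,0,0],[240,0,-1.3,1,0.018,0,0],[240,0,-1.3,1,0.018,0,0],[240,0,-1.3,1,0.018,0,0]])

```text
time: 5.3
ee_pos: [0.6077, 0.0289, 0.0692]
eef_rot: [-0.218, 0.672, 0.218, 0.673]
ft_force: [3.8, 0.3, 4.7]
width: 0.0093
```

```bash
python3 -c "
from h import *
s,M=st()
p=s['ee_pos'][:2]-[.5475,-.0162]; print(np.hypot(*p),np.degrees(np.arctan2(p[1],p[0])))
"
```

```text
t 5.3 p [0.6077 0.0289 0.0692] z az 35.94 tilt [ 0.002  0.    -1.   ] F [3.8 0.3 4.7] w 0.0093 j [ 0.29  0.48 -0.52  1.65  0.26  1.08  0.32]
0.07518581714841921 36.84776614103085
```

```bash
cat >> h.py <<'E'
def markphi(n,img,h,lo=-.3,hi=1.5):
    i=rect(n,img,.082,*h,half=.1)
    p=cv2.warpPolar(i,(400,3600),(400,400),400,cv2.WARP_POLAR_LINEAR|cv2.INTER_CUBIC)
    g=cv2.cvtColor(p,cv2.COLOR_BGR2GRAY); g=np.vstack([g,g]).astype(float)
    a=np.arange(7200)/10; ph=np.pi/2-np.radians(a); ph=(ph+np.pi)%(2*np.pi)-np.pi
    prof=g[:,288:312].mean(1); prof-=cv2.medianBlur(prof.astype(np.float32)[:,None],5)[:,0]*0
    sel=(ph>lo)&(ph<hi)&(a<360); k=np.nonzero(sel)[0]; k0=k[np.argmin(prof[k])]
    b=np.median(prof[k0-50:k0+50]) if k0>50 else np.median(prof[k])
    w=np.clip(b-8-prof[max(k0-30,0):k0+31],0,None); return (w*ph[max(k0-30,0):k0+31]).sum()/w.sum()
HS=[.54755,-.01355];HT=[.54788,-.01703]
E
python3 -c "
from h import *
im=camera('side')[:,:,::-1].copy(); cv2.imwrite('pics/side3.png',im)
for f in('side0','side2','side3'): print(f,[markphi('side',cv2.imread(f'pics/{f}.png'),HS,lo,hi) for lo,hi in((0,.5),(1,1.5))])
print(markphi('top',cv2.imread('pics/top0.png'),HT,1,1.5))
"
```

```text
side0 [np.float64(nan), np.float64(1.288691344451354)]
side2 [np.float64(0.19216293611472676), np.float64(1.3151358346620747)]
side3 [np.float64(0.18583871406724414), np.float64(1.3093938751182324)]
1.287986858543166h.py:49: RuntimeWarning: invalid value encountered in scalar divide
  w=np.clip(b-8-prof[max(k0-30,0):k0+31],0,None); return (w*ph[max(k0-30,0):k0+31]).sum()/w.sum()
```

Call:
arm_command(targets=[[240,0,-0.9,0.5,0.006,0,0],[240,0,-0.9,0.5,0.01,0,0],[240,0,-0.9,0.5,0.01,0,0],[240,0,-0.9,0.5,0.01,0,0]])

```text
time: 5.75
ee_pos: [0.6082, 0.0281, 0.0692]
eef_rot: [-0.215, 0.673, 0.214, 0.674]
ft_force: [2.6, -0.3, 7.0]
width: 0.0089
```

```bash
python3 -c "
from h import *
s,M=st()
p=s['ee_pos'][:2]-[.5475,-.0162]; print(np.hypot(*p),np.degrees(np.arctan2(p[1],p[0])))
im=camera('side')[:,:,::-1].copy(); cv2.imwrite('pics/side4.png',im)
print(markphi('side',im,HS,0,.5))
"
```

```text
t 5.75 p [0.6082 0.0281 0.0692] z az 35.35 tilt [ 0.001 -0.    -1.   ] F [ 2.6 -0.3  7. ] w 0.0089 j [ 0.29  0.48 -0.52  1.65  0.26  1.08  0.31]
0.07517647501442304 36.098696479369806
0.17198993130346482
```

Call:
arm_command(targets=[[150,0,0,0,0,0,0],[150,0,0,0,0,0,0],[150,0,0,0,0,0,0],[150,-20,0,0,0,0,0],[150,-60,0,0,0,0,0],[150,-100,0,0,0,0,0],[150,-130,0,0,0,0,0],[150,-130,0,0,0,0,0]])

```text
time: 6.6
ee_pos: [0.6094, 0.0286, 0.2029]
eef_rot: [-0.215, 0.672, 0.214, 0.676]
ft_force: [0.0, -0.3, -0.3]
width: 0.0356
```

```bash
python3 -c "
from h import *
s,M=st([.523,.2515,.2],10)
"
```

```text
t 6.6 p [0.6094 0.0286 0.2029] z az 35.34 tilt [ 0.006  0.    -1.   ] F [ 0.  -0.3 -0.3] w 0.0356 j [ 0.31  0.36 -0.55  1.51  0.19  1.32  0.36]
tool shift mm [  2.4 231.8  58.4]
rotx 0.44235101550232653
```

Call:
arm_command(targets=[[110,0,39,10,0.08,0,0],[110,0,78,20,0.16,0,0],[110,0,117,30,0.24,0,0],[110,0,156,40,0.32,0,0],[110,0,195,50,0.4,0,0],[110,3,232,58,0.442,0,0],[110,3,232,58,0.442,0,0],[110,3,232,58,0.442,0,0]])

```text
time: 7.4
ee_pos: [0.5199, 0.2514, 0.1945]
eef_rot: [-0.063, 0.705, 0.062, 0.704]
ft_force: [0.6, -0.6, -0.4]
width: 0.0494
```

```bash
python3 -c "
from h import *
s,M=st([.523,.2515,.12],10)
for n in('top','side'):
    im=camera(n)[:,:,::-1].copy(); cv2.imwrite(f'pics/{n}5.png',im)
cv2.imwrite('pics/side5z.png',cv2.resize(im[230:430,250:450],None,fx=3,fy=3,interpolation=cv2.INTER_CUBIC))
print(markphi('side',im,HS,0,.5), markphi('top',cv2.imread('pics/top5.png'),HT,0,.5))
print(fitcircle('top',cv2.imread('pics/top5.png'),HT))
"
```

```text
t 7.4 p [0.5199 0.2514 0.1945] z az 10.17 tilt [-0.002 -0.001 -1.   ] F [ 0.6 -0.6 -0.4] w 0.0494 j [-0.02  0.31 -0.61  1.6   0.18  1.29 -0.49]
tool shift mm [74.5 -0.4  3.2]
rotx 0.00292132247968306
0.060201449355825894 0.15610464447168063
(array([ 0.54784784, -0.01698916,  0.07888271]), 180, np.float64(0.00028904331638073395))
```

View pics/top5.png

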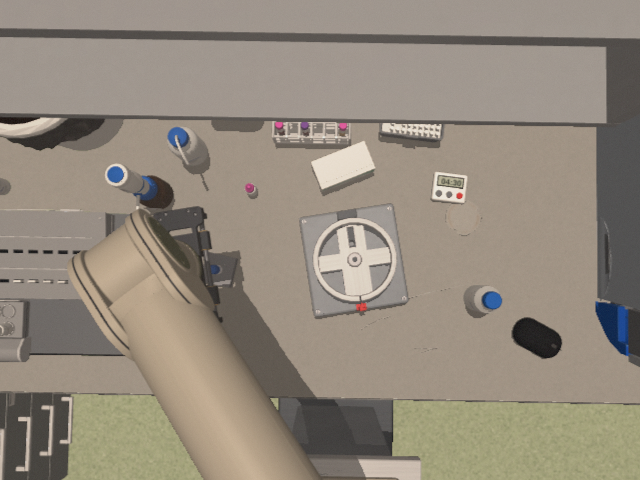

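View pics/side5z.png

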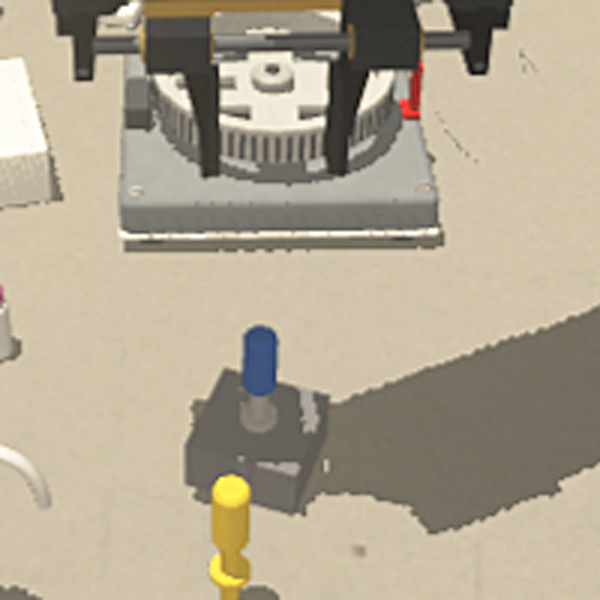

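```bash
python3 - <<'E'
from h import *
t=cv2.imread("pics/top5.png")
i=rect('top',t,.082,*HT,half=.1)
p=cv2.warpPolar(i,(400,3600),(400,400),400,cv2.WARP_POLAR_LINEAR|cv2.INTER_CUBIC)
g=cv2.cvtColor(p,cv2.COLOR_BGR2GRAY)
for a in range(770,860,4): print(a,round(np.pi/2-np.radians(a/10),3),g[a,284:300].mean().round(0),g[a,300:314].mean().round(0))
a=cv2.resize(t[240:320,320:400],None,fx=7,fy=7,interpolation=cv2.INTER_CUBIC); cv2.imwrite("pics/z5.png",a)
E
```

```text
770 0.227 213.0 200.0
774 0.22 213.0 201.0
778 0.213 211.0 201.0
782 0.206 209.0 197.0
786 0.199 207.0 190.0
790 0.192 198.0 182.0
794 0.185 175.0 170.0
798 0.178 146.0 150.0
802 0.171 113.0 126.0
806 0.164 92.0 106.0
810 0.157 86.0 96.0
814 0.15 97.0 102.0
818 0.143 120.0 119.0
822 0.136 146.0 143.0
826 0.129 170.0 166.0
830 0.122 187.0 184.0
834 0.115 201.0 194.0
838 0.108 212.0 201.0
842 0.101 217.0 207.0
846 0.094 215.0 208.0
850 0.087 211.0 206.0
854 0.08 210.0 204.0
858 0.073 210.0 204.0
```

View pics/z5.png

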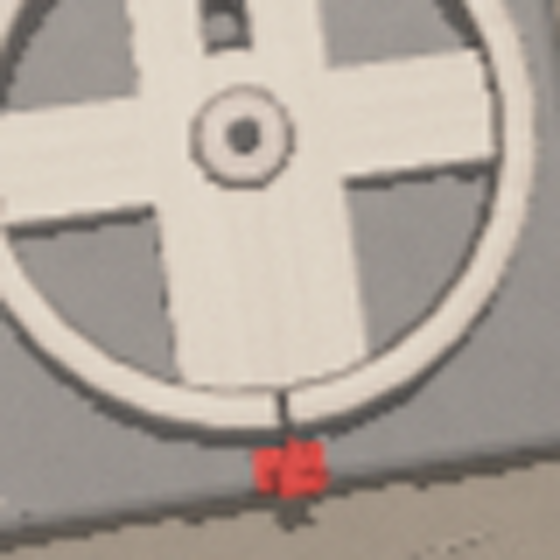

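```bash
cat > sym.py <<'E'
from h import *
def edges(f,phi0,z=.064,hub=HT):
    t=cv2.imread(f) if isinstance(f,str) else f
    im=cv2.cvtColor(rect("top",t,z,*hub,half=.1),cv2.COLOR_BGR2GRAY).astype(np.float32)
    def samp(q): return cv2.remap(im,np.float32((hub[1]+.1-q[:,1])/.00025)[None],np.float32((hub[0]+.1-q[:,0])/.00025)[None],1)[0]
    out=[]
    for dphi in(0,np.pi/2,np.pi,-np.pi/2):
        ex=-np.array([np.cos(phi0+dphi),np.sin(phi0+dphi)]);ey=np.array([-ex[1],ex[0]])
        for sgn in(1,-1):
            pts=[]
            for k in np.arange(.036,.060,.001):
                w=np.arange(.006,.032,.00025); q=np.array(hub)+k*ex+np.outer(w*sgn,ey); v=samp(q)
                d=np.convolve(np.gradient(v),np.ones(5)/5,'same'); d[:4]=0;d[-4:]=0
                i=np.argmin(d)
                if d[i]<-2: pts.append((k,sgn*w[i]))
            pts=np.array(pts)
            if len(pts)<12: continue
            A=np.c_[pts[:,0],np.ones(len(pts))]
            r=least_squares(lambda p:A@p-pts[:,1],[0,sgn*.015],loss='soft_l1',f_scale=.0004)
            out.append((round(dphi,2),sgn,*r.x.round(4),len(pts),round(float(np.median(abs(A@r.x-pts[:,1]))),5)))
    return out
if __name__=="__main__":
    for f,ph in(("pics/top0.png",1.288),("pics/top5.png",.157)):
        print(f)
        for o in edges(f,ph): print(o)
E
python3 sym.py
```

```text
pics/top0.png
(0, 1, np.float64(0.0078), np.float64(0.0259), 24, 0.00013)
(0, -1, np.float64(-0.0004), np.float64(-0.026), 24, 0.0002)
(1.57, 1, np.float64(0.0126), np.float64(0.0144), 24, 0.00011)
(1.57, -1, np.float64(0.015), np.float64(-0.0155), 24, 0.00014)
(3.14, 1, np.float64(-0.0033), np.float64(0.026), 24, 0.00019)
(3.14, -1, np.float64(0.0095), np.float64(-0.0267), 24, 0.00016)
(-1.57, 1, np.float64(-0.0077), np.float64(0.0149), 24, 0.00023)
(-1.57, -1, np.float64(-0.0075), np.float64(-0.0146), 24, 0.00022)
pics/top5.png
(0, 1, np.float64(0.0074), np.float64(0.0258), 24, 0.00017)
(0, -1, np.float64(-0.0187), np.float64(-0.0249), 24, 0.00029)
(1.57, 1, np.float64(0.0014), np.float64(0.0151), 24, 9e-05)
(1.57, -1, np.float64(-0.0072), np.float64(-0.0147), 24, 0.00017)
(3.14, 1, np.float64(0.0074), np.float64(0.0254), 24, 0.00028)
(3.14, -1, np.float64(0.0064), np.float64(-0.0266), 24, 0.00014)
(-1.57, 1, np.float64(-0.0064), np.float64(0.0152), 24, 0.00014)
(-1.57, -1, np.float64(-0.006), np.float64(-0.0149), 24, 8e-05)
```

```bash
python3 -c "
from h import *
for uv in((361.6,302.8),(363.75,306.9),(361.2,306.9)):
    p=unp('top',[uv],.082)[0][:2]-HT; print(np.hypot(*p),np.arctan2(-p[1],-p[0]))
t=cv2.imread('pics/top5.png')[293:318,345:380]
cv2.imwrite('pics/ptr5.png',cv2.resize(t,None,fx=20,fy=20,interpolation=cv2.INTER_NEAREST))
h=np.array(HT)
for ph in(.155,.173):
  print(ph,proj('top',[[*(h-r*np.array([np.cos(ph),np.sin(ph)])),.082] for r in(.07,.08,.083,.095)]).round(2)-[345,293])
"
```

```text
0.08407436895700061 0.17809830715381889
0.09237792844709504 0.2079246579309061
0.09159151842104747 0.15623289433867055
0.155 [[14.54  2.55]
 [15.28  7.81]
 [15.51  9.39]
 [16.39 15.7 ]]
0.173 [[15.2   2.46]
 [16.04  7.7 ]
 [16.29  9.27]
 [17.29 15.57]]
```

View pics/ptr5.png

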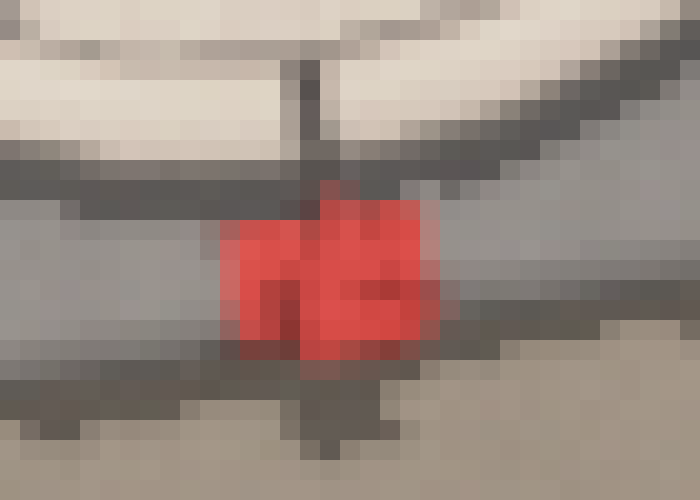

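```bash
python3 -c "
from h import *
s,M=st([.6080,.0285,.12],35.5)
"
```

```text
t 7.5 p [0.5212 0.2496 0.1948] z az 9.96 tilt [-0.001 -0.001 -1.   ] F [-0.6 -0.2 -0.5] w 0.0492 j [-0.02  0.31 -0.61  1.6   0.18  1.29 -0.48]
tool shift mm [  75.  -232.7   47.3]
rotx -0.4457300865004301
```

Call:
arm_command(targets=[[150,0,-39,8,-0.08,0,0],[150,0,-78,16,-0.16,0,0],[150,10,-117,24,-0.24,0,0],[150,30,-156,32,-0.32,0,0],[150,50,-195,40,-0.4,0,0],[150,75,-233,47,-0.446,0,0],[150,75,-233,47,-0.446,0,0],[150,75,-233,47,-0.446,0,0]])

```text
time: 8.3
ee_pos: [0.6074, 0.0272, 0.1194]
eef_rot: [-0.214, 0.674, 0.215, 0.673]
ft_force: [-0.1, -0.9, 1.1]
width: 0.0357
```

```bash
python3 -c "
from h import *
s,M=st([.6080,.0285,.07],35.5)
im=camera('side')[:,:,::-1].copy(); cv2.imwrite(f'pics/side6.png',im)
print(markphi('side',im,HS,0,.5))
cv2.imwrite('pics/z6.png',cv2.resize(im[200:300,304:424],None,fx=6,fy=6,interpolation=cv2.INTER_CUBIC))
"
```

```text
t 8.3 p [0.6074 0.0272 0.1194] z az 35.33 tilt [-0.002 -0.    -1.   ] F [-0.1 -0.9  1.1] w 0.0357 j [ 0.31  0.43 -0.54  1.61  0.23  1.17  0.33]
tool shift mm [49.4  0.7  1.3]
rotx -0.0030019172130706082
0.17201064654738707
```

View pics/z6.png

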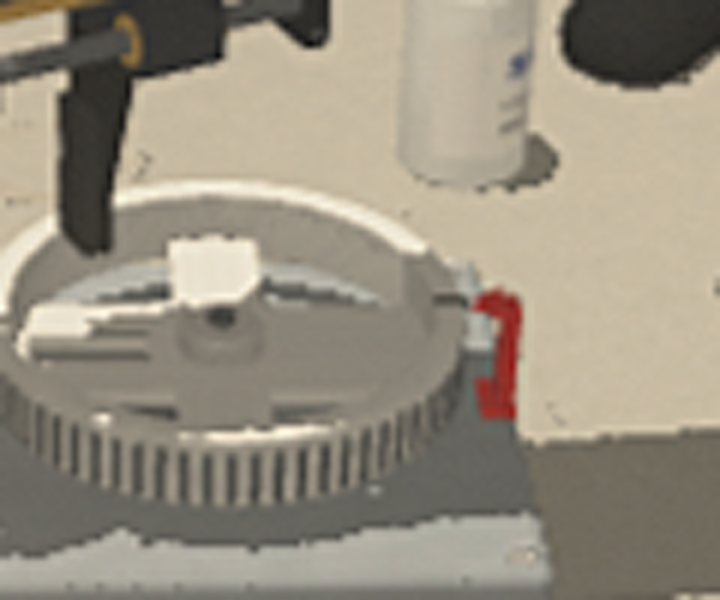

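```bash
python3 - <<'E'
from h import *
s=cv2.imread("pics/side0.png");g=cv2.cvtColor(s,cv2.COLOR_BGR2GRAY).astype(float)
P=[]
for x,y in[(93,440),(97,150),(667,437)]:
    u,v=int(round(280+x/6-.5)),int(round(220+y/6-.5)); w=g[v-2:v+3,u-3:u+4]; w=np.clip(w-np.percentile(w,65),0,None)
    yy,xx=np.mgrid[-2:3,-3:4]; P.append([u+(w*xx).sum()/w.sum(),v+(w*yy).sum()/w.sum()])
W=unp("side",P,.041)[:,:2]; print(np.round(P,2),W.round(4)); c=(W[1]+W[2])/2; print("centre",c)
a=W[0]-W[2]; b=W[0]-W[1]; print(np.arctan2(a[1],a[0]),np.arctan2(-b[0],b[1]),np.hypot(*a),np.hypot(*b))
cv2.imwrite("pics/scr.png",cv2.resize(s[235:305,285:405],None,fx=6,fy=6,interpolation=cv2.INTER_NEAREST))
# overlay predicted circle for two centres on side6
for yc in(-.01355,-.0155,-.017):
    im=cv2.resize(cv2.imread("pics/side0.png")[220:320,280:410],None,fx=6,fy=6,interpolation=cv2.INTER_CUBIC)
    a=np.arange(0,2*np.pi,.01)
    for r in(.07,.079):
        q=(proj("side",np.c_[.5476+r*np.cos(a),yc+r*np.sin(a),0*a+.082])-[280,220]+.5)*6-.5
        cv2.polylines(im,[np.int32(q.round())],True,(0,0,255),1)
    cv2.imwrite(f"pics/ov{int(-yc*1e5)}.png",im)
E
```

```text
[[294.51 292.76]
 [295.69 243.82]
 [390.65 290.72]] [[ 0.6218  0.0833]
 [ 0.6521 -0.0879]
 [ 0.4446  0.0503]]
centre [ 0.54832613 -0.01881528]
0.18424938371298522 0.1750200787959572 0.1802906144945364 0.17386461237862405
```

View pics/ov1355.png

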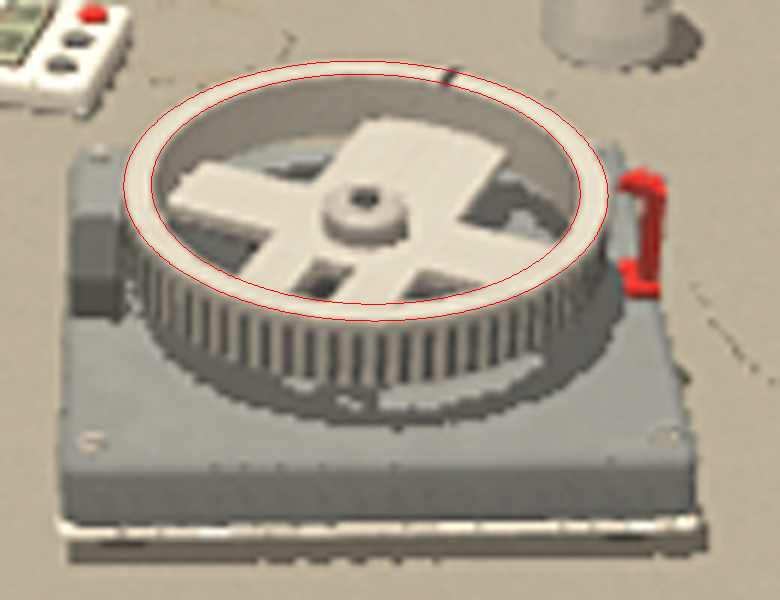

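View pics/ov1550.png

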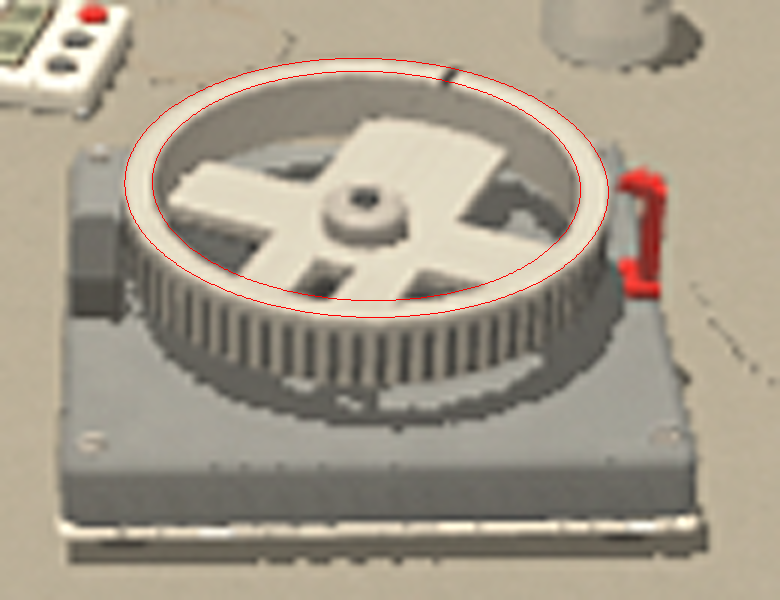

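Call:
arm_command(targets=[[150,25,0.7,1.3,0,0,0],[150,49,0.7,1.3,0,0,0],[150,49,0.7,1.3,0,0,0],[240,49,0.7,1.3,0,0,0],[240,49,0.7,1.3,0,0,0],[240,49,0.7,1.3,0,0,0],[240,49,0.7,1.3,0,0,0],[240,49,2,1.3,-0.01,0,0],[240,49,2.5,1.3,-0.017,0,0],[240,49,2.5,1.3,-0.017,0,0]])

```text
time: 9.35
ee_pos: [0.6071, 0.0297, 0.0722]
eef_rot: [-0.222, 0.672, 0.22, 0.671]
ft_force: [-3.6, -8.8, 4.9]
width: 0.0083
```

```bash
python3 -c "
from h import *
s,M=st()
im=camera('side')[:,:,::-1].copy(); cv2.imwrite(f'pics/side7.png',im)
print(markphi('side',im,HS,0,.5))
"
```

```text
t 9.35 p [0.6071 0.0297 0.0722] z az 36.46 tilt [-0.001 -0.004 -1.   ] F [-3.6 -8.8  4.9] w 0.0083 j [ 0.29  0.47 -0.53  1.65  0.27  1.09  0.32]
0.17166442922256317
```

Call:
arm_command(targets=[[240,0,0.5,0,-0.005,0,0],[240,0,0.5,0,-0.005,0,0],[240,0,0.5,0,-0.005,0,0]], newtons=25)

```text
time: 9.7
ee_pos: [0.607, 0.0297, 0.0722]
eef_rot: [-0.224, 0.672, 0.221, 0.671]
ft_force: [-3.7, -8.9, 4.8]
width: 0.0082
```

```bash
python3 -c "
from h import *
s,M=st(); print(s['torque'])
im=camera('side')[:,:,::-1].copy(); cv2.imwrite(f'pics/side8.png',im)
print(markphi('side',im,HS,0,.5))
cv2.imwrite('pics/z8.png',cv2.resize(im[200:300,304:424],None,fx=6,fy=6,interpolation=cv2.INTER_CUBIC))
"
```

```text
t 9.7 p [0.607  0.0297 0.0722] z az 36.73 tilt [-0.    -0.004 -1.   ] F [-3.7 -8.9  4.8] w 0.0082 j [ 0.29  0.47 -0.53  1.65  0.27  1.09  0.33]
[-1.84490068  0.61681249  0.23511386]
0.1716512851702202
```

View pics/z8.png

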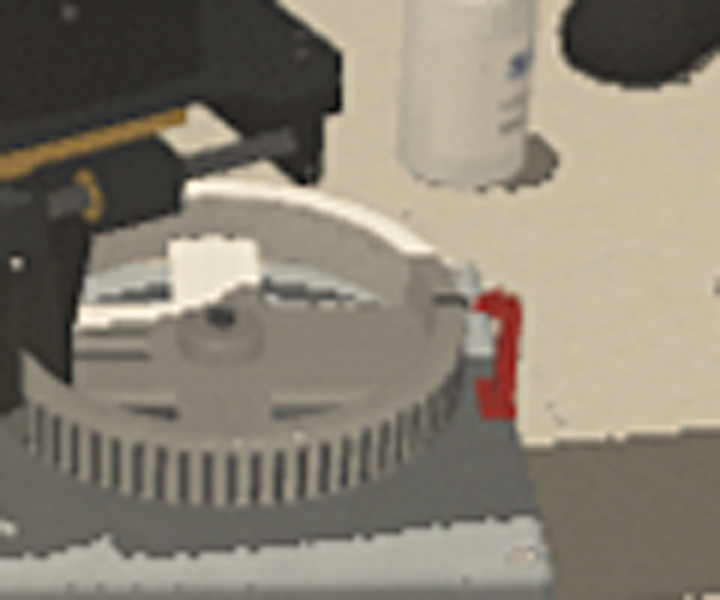

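Call:
arm_command(targets=[[240,0,0.2,0,-0.012,0,0],[240,0,0.4,0,-0.024,0,0],[240,0,0.4,0,-0.024,0,0]], newtons=15)

```text
time: 10.05
ee_pos: [0.6066, 0.0303, 0.0722]
eef_rot: [-0.232, 0.669, 0.23, 0.668]
ft_force: [-3.9, -7.5, 5.8]
width: 0.0085
```

```bash
python3 -c "
from h import *
s,M=st(); print(s['torque'])
im=camera('side')[:,:,::-1].copy(); cv2.imwrite(f'pics/side9.png',im)
print(markphi('side',im,HS,0,.5))
"
```

```text
t 10.05 p [0.6066 0.0303 0.0722] z az 38.12 tilt [-0.001 -0.004 -1.   ] F [-3.9 -7.5  5.8] w 0.0085 j [ 0.3   0.48 -0.54  1.65  0.27  1.09  0.35]
[-1.74856173  0.94585277  0.15576815]
0.1856052412093012
```

Call:
arm_command(targets=[[240,0,0.3,-0.5,-0.003,0,0],[240,0,0.3,-0.5,-0.005,0,0],[240,0,0.3,-0.5,-0.005,0,0]])

```text
time: 10.4
ee_pos: [0.6063, 0.0306, 0.0722]
eef_rot: [-0.234, 0.668, 0.232, 0.667]
ft_force: [-1.3, -6.6, 3.8]
width: 0.0086
```

```bash
python3 -c "
from h import *
s,M=st(); print(s['torque'])
im=camera('side')[:,:,::-1].copy(); cv2.imwrite(f'pics/side10.png',im)
print(markphi('side',im,HS,0,.5))
"
```

```text
t 10.4 p [0.6063 0.0306 0.0722] z az 38.41 tilt [-0.    -0.003 -1.   ] F [-1.3 -6.6  3.8] w 0.0086 j [ 0.3   0.47 -0.54  1.65  0.27  1.09  0.35]
[-1.49851146  0.49295301  0.12789134]
0.19207871111749725
```

Call:
arm_command(targets=[[150,0,0,0,0,0,0],[150,0,0,0,0,0,0],[150,0,0,0,0,0,0],[150,-20,0,0,0,0,0],[150,-60,0,0,0,0,0],[150,-100,0,0,0,0,0],[150,-130,0,0,0,0,0],[150,-130,0,0,0,0,0]])

```text
time: 11.25
ee_pos: [0.6084, 0.0341, 0.2066]
eef_rot: [-0.234, 0.665, 0.233, 0.67]
ft_force: [0.9, -0.1, -0.1]
width: 0.036
```

```bash
python3 -c "
from h import *
s,M=st([.523,.2515,.2],10)
"
```

```text
t 11.25 p [0.6084 0.0341 0.2066] z az 38.53 tilt [ 0.008  0.001 -1.   ] F [ 0.9 -0.1 -0.1] w 0.036 j [ 0.32  0.36 -0.57  1.51  0.2   1.32  0.4 ]
tool shift mm [  6.  223.3  68.6]
rotx 0.4979910930563851
```

Call:
arm_command(targets=[[110,0,37,11,0.08,0,0],[110,0,74,22,0.16,0,0],[110,0,111,33,0.25,0,0],[110,0,148,45,0.33,0,0],[110,0,185,57,0.41,0,0],[110,6,223,69,0.498,0,0],[110,6,223,69,0.498,0,0],[110,6,223,69,0.498,0,0],[110,6,223,69,0.498,0,0]])

```text
time: 12.15
ee_pos: [0.5219, 0.2495, 0.1951]
eef_rot: [-0.061, 0.705, 0.061, 0.704]
ft_force: [-0.5, 0.3, 0.2]
width: 0.0497
```

```bash
python3 -c "
from h import *
from sym import edges
s,M=st([.523,.2515,.14],10)
t=camera('top')[:,:,::-1].copy(); cv2.imwrite('pics/top11.png',t)
m=markphi('top',t,HT,0,.5);e=edges(t,m);print(m,m+np.mean([o[2] for o in e]))
t=t[293:318,345:380]
cv2.imwrite('pics/ptr11.png',cv2.resize(t,None,fx=20,fy=20,interpolation=cv2.INTER_NEAREST))
"
```

```text
t 12.15 p [0.5219 0.2495 0.1951] z az 9.94 tilt [-0.    -0.001 -1.   ] F [-0.5  0.3  0.2] w 0.0497 j [-0.01  0.31 -0.62  1.6   0.18  1.29 -0.49]
tool shift mm [55.1  1.8  1.5]
rotx -0.001087836755852797
0.17574730859024362 0.17374730859024362
```

View pics/ptr11.png

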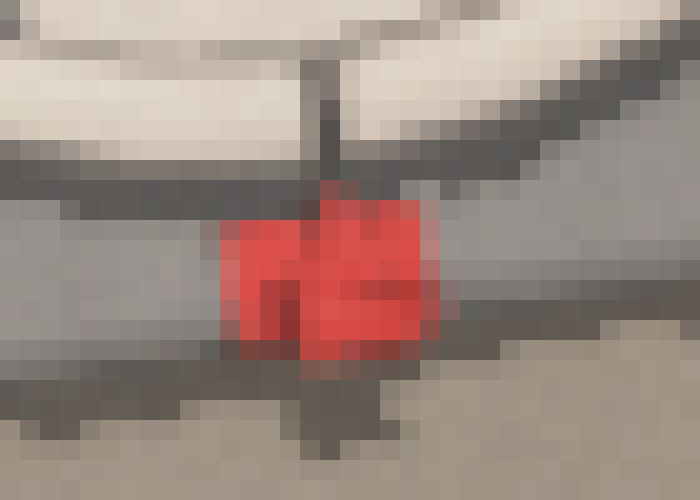

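Call:
arm_command(targets=[[110,40,1.8,1.5,0,0,0],[110,80,1.8,1.5,0,0,0],[110,90,1.8,1.5,0,0,0],[110,90,1.8,1.5,0,0,0]])

```text
time: 12.6
ee_pos: [0.5222, 0.2514, 0.1045]
eef_rot: [-0.061, 0.705, 0.061, 0.704]
ft_force: [-0.1, 0.3, 0.7]
width: 0.0492
```

```bash
python3 -c "
from h import *
s,M=st([.523,.2515,.055],10)
im=camera('side')[:,:,::-1].copy(); cv2.imwrite('pics/side12.png',im)
cv2.imwrite('pics/z12.png',cv2.resize(im[310:410,270:390],None,fx=6,fy=6,interpolation=cv2.INTER_CUBIC))
im=camera('top')[:,:,::-1].copy()
cv2.imwrite('pics/zt12.png',cv2.resize(im[220:320,150:270],None,fx=6,fy=6,interpolation=cv2.INTER_CUBIC))
"
```

```text
t 12.6 p [0.5222 0.2514 0.1045] z az 9.9 tilt [-0.003 -0.001 -1.   ] F [-0.1  0.3  0.7] w 0.0492 j [-0.04  0.39 -0.6   1.7   0.24  1.13 -0.53]
tool shift mm [49.5  0.   0.9]
rotx -0.0016696980437453553
```

View pics/z12.png

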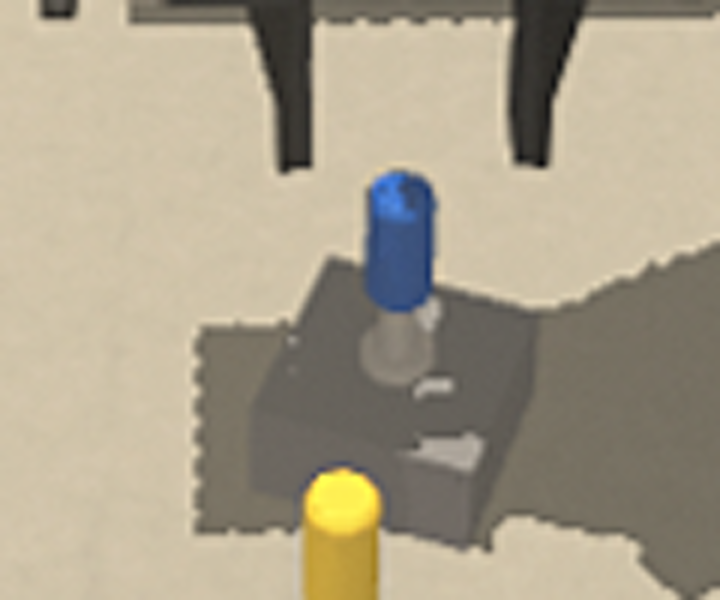

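View pics/zt12.png

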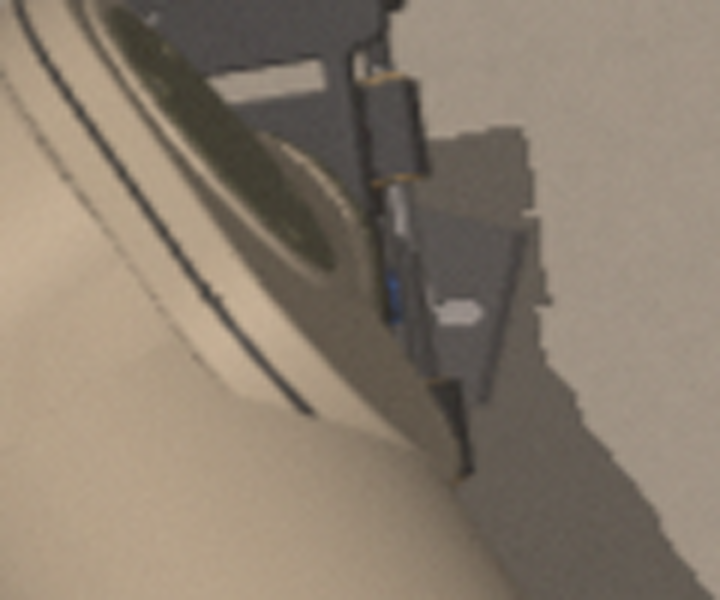

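```bash
python3 -c "
from h import *
s=read_state(); M=R.from_quat(s['eef_rot']).as_matrix();p=s['ee_pos']
f=lambda P:((proj('side',P)-[270,310]+.5)*6-.5).round(0)
for y in(-.0095,.0095):
  for z in(-.0246,.0246): print(y,z,f(p+M@[0,y,z]))
for x,y in((.523,.2515),(.525,.2515),(.523,.2535)):
  print(x,y,f(np.array([[x,y,.09],[x,y+.008,.09],[x,y-.008,.09],[x,y,.053]])).tolist())
"
```

```text
-0.0095 -0.0246 [[498. 106.]]
-0.0095 0.0246 [[302. 109.]]
0.0095 -0.0246 [[505. 157.]]
0.0095 0.0246 [[304. 160.]]
0.523 0.2515 [[404.0, 181.0], [400.0, 203.0], [408.0, 160.0], [401.0, 288.0]]
0.525 0.2515 [[396.0, 180.0], [392.0, 202.0], [400.0, 159.0], [394.0, 287.0]]
0.523 0.2535 [[403.0, 187.0], [399.0, 209.0], [407.0, 165.0], [400.0, 294.0]]
```

```bash
python3 -c "
from h import *
st([.5255,.253,.055],10)"
```

```text
t 12.7 p [0.5236 0.2528 0.1073] z az 9.93 tilt [ 0.002  0.001 -1.   ] F [-0.9 -0.5  0.3] w 0.0492 j [-0.04  0.39 -0.6   1.69  0.24  1.13 -0.53]
tool shift mm [52.3 -0.2  1.8]
rotx -0.001161242001551722
```

Call:
arm_command(targets=[[110,20,0.5,2.2,0,0,0],[110,40,0.5,2.2,0,0,0],[110,51,0.5,2.2,0,0,0],[110,51,0.5,2.2,0,0,0],[110,51,0.5,2.2,0,0,0]])

```text
time: 13.2
ee_pos: [0.5253, 0.2539, 0.0559]
eef_rot: [-0.061, 0.704, 0.062, 0.705]
ft_force: [1.4, 0.8, -0.1]
width: 0.0496
```

```bash
python3 -c "
from h import *
st([.5255,.253,.055],10)
im=camera('side')[:,:,::-1].copy(); cv2.imwrite('pics/side13.png',im)
cv2.imwrite('pics/z13.png',cv2.resize(im[310:410,270:390],None,fx=6,fy=6,interpolation=cv2.INTER_CUBIC))
st()"
```

```text
t 13.2 p [0.5253 0.2539 0.0559] z az 9.97 tilt [ 0.001  0.001 -1.   ] F [ 1.4  0.8 -0.1] w 0.0496 j [-0.06  0.46 -0.58  1.73  0.28  1.04 -0.56]
tool shift mm [ 0.9 -0.9  0. ]
rotx -0.0005744523295930743
t 13.25 p [0.5255 0.254  0.056 ] z az 9.96 tilt [ 0.002  0.001 -1.   ] F [ 0.2 -0.4  0.9] w 0.0494 j [-0.06  0.46 -0.58  1.73  0.28  1.04 -0.56]
```

View pics/z13.png

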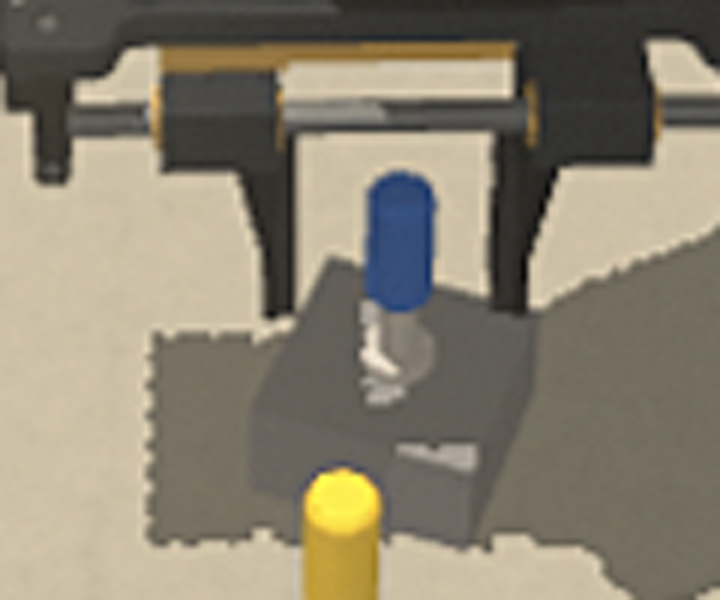

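```bash
python3 -c "
from h import *
s=read_state(); M=R.from_quat(s['eef_rot']).as_matrix();p=s['ee_pos']
f=lambda P:((proj('side',P)-[270,310]+.5)*6-.5).round(0)
for y in(-.0095,.0095):
  for z in(-.0246,.0246): print(y,z,f(p+M@[0,y,z]))
for x,y in((.5255,.2535),(.523,.2515)):
  print(x,y,f(np.array([[x,y+.009,.09],[x,y-.009,.09],[x,y+.009,.053],[x,y+.01,.035],[x,y+.01,.03]])).tolist())
print(f(np.array([[.5579,.2714,.03],[.5458,.2151,.03],[.4885,.2273,.03],[.4999,.2839,.03]])))
"
```

```text
-0.0095 -0.0246 [[483. 258.]]
-0.0095 0.0246 [[294. 261.]]
0.0095 -0.0246 [[489. 311.]]
0.0095 0.0246 [[296. 314.]]
0.5255 0.2535 [[389.0, 210.0], [398.0, 161.0], [386.0, 318.0], [385.0, 371.0], [385.0, 384.0]]
0.523 0.2515 [[400.0, 206.0], [408.0, 157.0], [397.0, 313.0], [395.0, 366.0], [395.0, 380.0]]
[[256. 393.]
 [333. 246.]
 [538. 300.]
 [475. 455.]]
```

Call:
arm_command(targets=[[110,0,-1.5,0,0,0,0],[150,0,-1.5,0,0,0,0],[190,0,-1.5,0,0,0,0],[240,0,-1.5,0,0,0,0],[240,0,-1.5,0,0,0,0],[240,0,-1.5,0,0,0,0],[240,0,-1.5,0,0,0,0]], newtons=35)

```text
time: 13.95
ee_pos: [0.5249, 0.2521, 0.0545]
eef_rot: [-0.061, 0.704, 0.061, 0.704]
ft_force: [0.4, 0.9, 0.4]
width: 0.0165
```

```bash
python3 -c "
from h import *
st()"
```

```text
t 13.95 p [0.5249 0.2521 0.0545] z az 9.97 tilt [-0. -0. -1.] F [0.4 0.9 0.4] w 0.0165 j [-0.05  0.46 -0.58  1.73  0.28  1.04 -0.56]
```

Call:
arm_command(targets=[[240,-10,0,0,0,0,0],[240,-30,0,0,0,0,0],[240,-60,0,0,0,0,0],[240,-90,0,0,0,0,0],[240,-110,0,0,0,0,0],[240,-110,0,0,0,0,0]])

```text
time: 14.55
ee_pos: [0.5263, 0.2531, 0.1682]
eef_rot: [-0.061, 0.703, 0.062, 0.706]
ft_force: [0.2, 0.6, -0.9]
width: 0.0171
```

```bash
python3 -c "
from h import *
hub=np.array([.5477,-.0166]); a=.175; r=.044
g=hub+r*np.array([np.cos(a),np.sin(a)]); print(g)
st([*g,.165],10.03)
im=camera('side')[:,:,::-1].copy(); cv2.imwrite('pics/side14.png',im)
cv2.imwrite('pics/z14.png',cv2.resize(im[230:400,240:440],None,fx=4,fy=4,interpolation=cv2.INTER_CUBIC))
"
```

```text
[ 0.59102797 -0.00893924]
t 14.55 p [0.5263 0.2531 0.1682] z az 9.97 tilt [ 0.005  0.002 -1.   ] F [ 0.2  0.6 -0.9] w 0.0171 j [-0.02  0.34 -0.61  1.62  0.2   1.24 -0.5 ]
tool shift mm [   3.  -269.3   18.4]
rotx -0.0009703128006794959
```

View pics/z14.png

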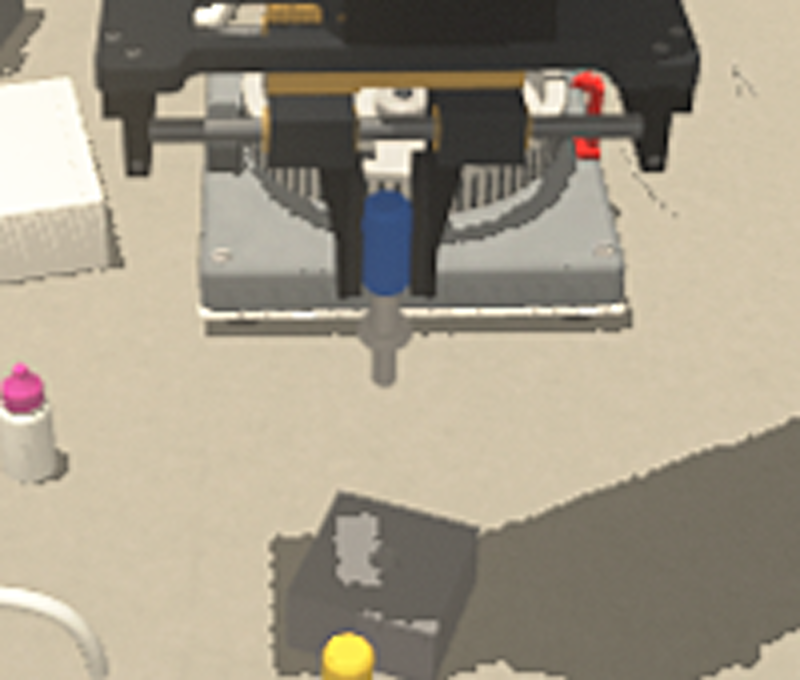

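Call:
arm_command(targets=[[240,0,-40,3,0,0,0],[240,0,-80,6,0,0,0],[240,0,-120,9,0,0,0],[240,0,-160,12,0,0,0],[240,0,-200,15,0,0,0],[240,0,-240,18,0,0,0],[240,0,-269,18,0,0,0],[240,0,-269,18,0,0,0],[240,0,-269,18,0,0,0]])

```text
time: 15.5
ee_pos: [0.5886, -0.0102, 0.1632]
eef_rot: [-0.061, 0.705, 0.061, 0.704]
ft_force: [-1.1, 0.7, -0.8]
width: 0.017
```

```bash
python3 -c "
from h import *
st([.591,-.0089,.165],10.03)
im=camera('side')[:,:,::-1].copy(); cv2.imwrite('pics/side15.png',im)
cv2.imwrite('pics/z15.png',cv2.resize(im[150:300,240:440],None,fx=4,fy=4,interpolation=cv2.INTER_CUBIC))
im=camera('top')[:,:,::-1].copy(); cv2.imwrite('pics/top15.png',im)
cv2.imwrite('pics/zt15.png',cv2.resize(im[195:325,295:415],None,fx=4.6,fy=4.6,interpolation=cv2.INTER_CUBIC))
st()
"
```

```text
t 15.5 p [ 0.5886 -0.0102  0.1632] z az 9.89 tilt [-0.002  0.    -1.   ] F [-1.1  0.7 -0.8] w 0.017 j [ 0.33  0.33 -0.48  1.62  0.16  1.23 -0.01]
tool shift mm [-1.8  0.9  2.6]
rotx -0.002403780279459197
t 15.6 p [ 0.5887 -0.0083  0.1638] z az 10.06 tilt [-0.001  0.001 -1.   ] F [-0.2  0.4 -0.5] w 0.0168 j [ 0.33  0.33 -0.48  1.62  0.16  1.23 -0.01]
```

View pics/z15.png

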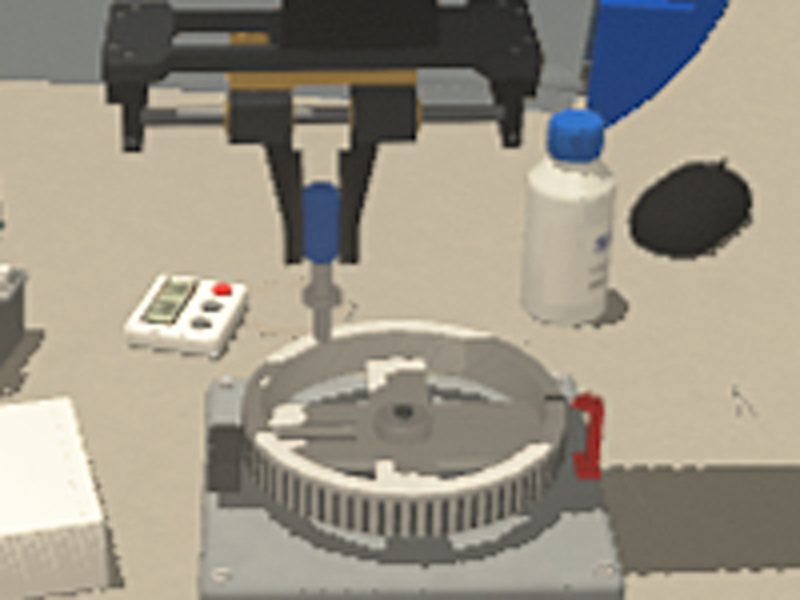

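View pics/zt15.png

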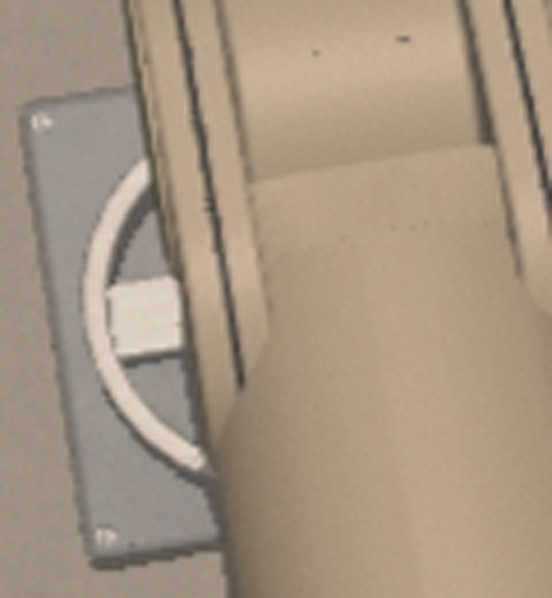

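```bash
python3 - <<'E'
from h import *
t=cv2.imread("pics/top11.png")
r=rect("top",t,.064,.591,-.0095,half=.035,res=.0001)
r2=rect("top",t,.056,.591,-.0095,half=.035,res=.0001)
cv2.imwrite("pics/slot.png",np.hstack([cv2.resize(cv2.convertScaleAbs(x,alpha=1.4),(390,390)) for x in (r,r2)]))
s=cv2.imread("pics/side15.png")
cv2.imwrite("pics/slots.png",cv2.resize(s[235:285,290:370],None,fx=10,fy=10,interpolation=cv2.INTER_CUBIC))
E
```

```text
(no output)
```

View pics/slot.png

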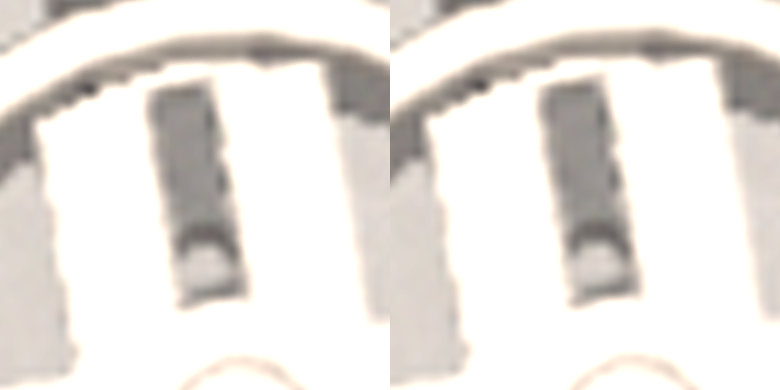

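View pics/slots.png

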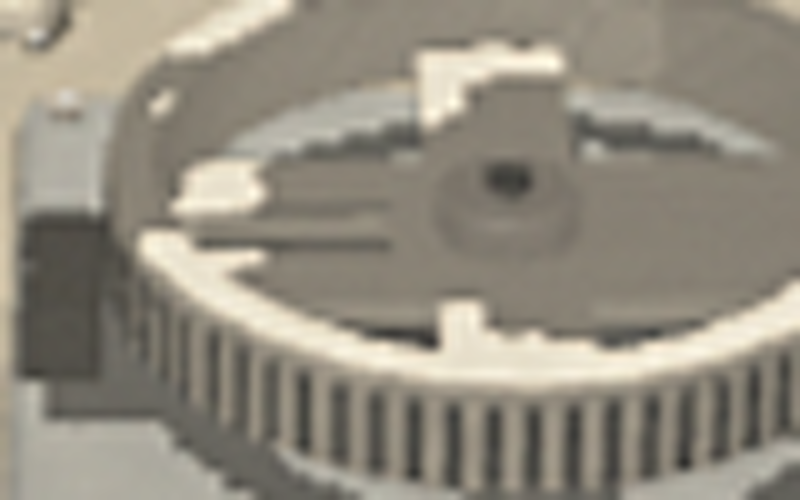

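Call:
arm_command(targets=[[240,20,0,0,0,0,0],[240,36,0,0,0,0,0],[240,44,0,0,0,0,0],[240,44,0,0,0,0,0],[240,44,0,0,0,0,0]])

```text
time: 16.1
ee_pos: [0.5893, -0.0094, 0.1208]
eef_rot: [-0.062, 0.704, 0.062, 0.704]
ft_force: [0.7, 0.3, -0.8]
width: 0.0168
```

```bash
python3 -c "
from h import *
st([.5888,-.0089,.115],10.03)
im=camera('side')[:,:,::-1].copy(); cv2.imwrite('pics/side16.png',im)
cv2.imwrite('pics/z16.png',cv2.resize(im[205:275,280:380],None,fx=8,fy=8,interpolation=cv2.INTER_CUBIC))
st()
"
```

```text
t 16.1 p [ 0.5893 -0.0094  0.1208] z az 9.99 tilt [ 0.  0. -1.] F [ 0.7  0.3 -0.8] w 0.0168 j [ 0.33  0.37 -0.48  1.66  0.18  1.15 -0.02]
tool shift mm [ 5.8  0.6 -0.4]
rotx -0.0006145397282111601
t 16.15 p [ 0.5896 -0.0095  0.1212] z az 9.98 tilt [ 0.001 -0.    -1.   ] F [-1.4  0.2 -0.1] w 0.0169 j [ 0.33  0.37 -0.48  1.66  0.18  1.15 -0.02]
```

View pics/z16.png

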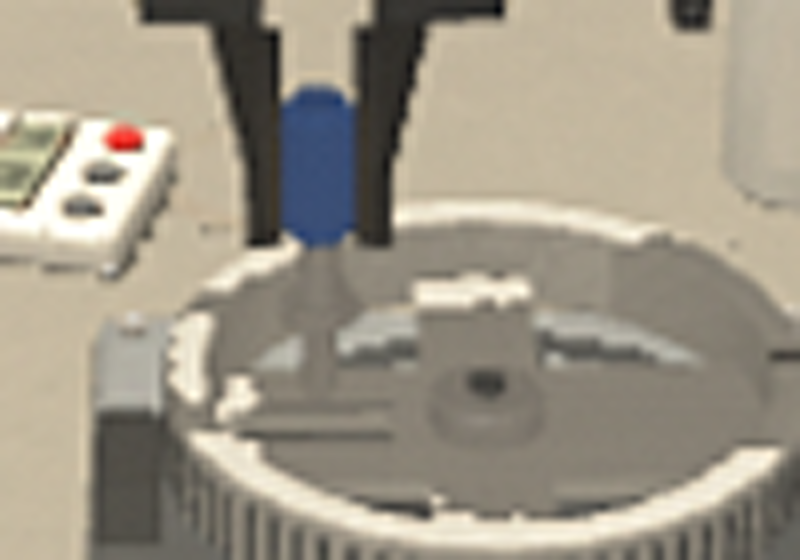

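```bash
python3 -c "
from h import *
im=cv2.imread('pics/side16.png')[235:268,295:345]
g=cv2.cvtColor(im,cv2.COLOR_BGR2GRAY); g=np.clip((g.astype(float)-70)*2.6,0,255).astype(np.uint8)
cv2.imwrite('pics/z16c.png',cv2.resize(g,None,fx=16,fy=16,interpolation=cv2.INTER_CUBIC))
f=lambda P:((proj('side',P)-[295,235]+.5)*16-.5).round(0)
H=np.array(HS)+[0,-.001]; 
for off in(-.0055,.0055):
  for r in(.024,.044,.064):
    q=H+r*np.array([np.cos(.175),np.sin(.175)])+off*np.array([-np.sin(.175),np.cos(.175)]); print('slot',off,r,f(np.array([[*q,.064]])))
for y in(-.0105,-.0085,-.0065): print('pinfoot near',y,f(np.array([[.5893,y+.0045,.0747],[.5893,y+.0038,.0747]])))
"
```

```text
slot -0.0055 0.024 [[536. 342.]]
slot -0.0055 0.044 [[376. 345.]]
slot -0.0055 0.064 [[215. 347.]]
slot 0.0055 0.024 [[540. 391.]]
slot 0.0055 0.044 [[378. 393.]]
slot 0.0055 0.064 [[216. 396.]]
pinfoot near -0.0105 [[389. 301.]
 [389. 298.]]
pinfoot near -0.0085 [[386. 310.]
 [387. 307.]]
pinfoot near -0.0065 [[384. 319.]
 [385. 316.]]
```

View pics/z16c.png

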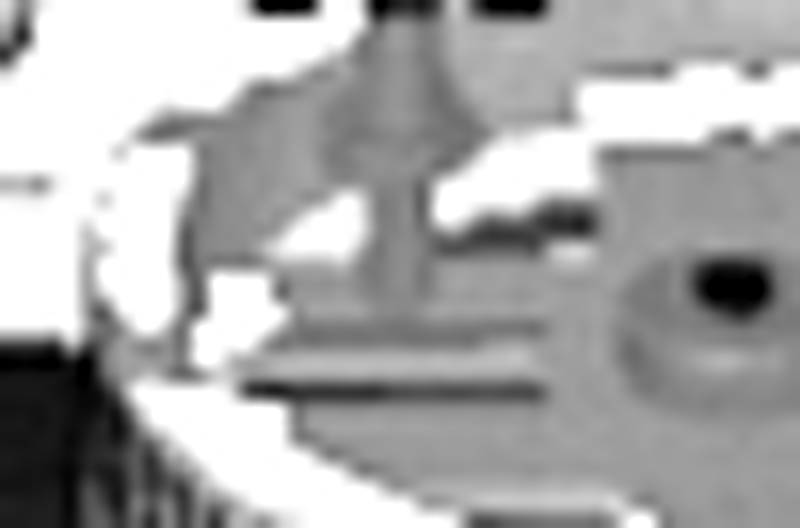

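Call:
arm_command(targets=[[240,4,0.7,0,0,0,0],[240,7,0.7,0,0,0,0],[240,8,0.7,0,0,0,0],[240,8,0.7,0,0,0,0],[240,8,0.7,0,0,0,0]])

```text
time: 16.65
ee_pos: [0.5891, -0.0091, 0.1126]
eef_rot: [-0.061, 0.704, 0.061, 0.704]
ft_force: [-0.0, -0.0, -0.1]
width: 0.0169
```

```bash
python3 -c "
from h import *
st([.5888,-.0089,.115],10.03)
im=camera('side')[:,:,::-1].copy(); cv2.imwrite('pics/side17.png',im)
st()
im=im[235:268,295:345]
g=cv2.cvtColor(im,cv2.COLOR_BGR2GRAY); g=np.clip((g.astype(float)-70)*2.6,0,255).astype(np.uint8)
cv2.imwrite('pics/z17c.png',cv2.resize(g,None,fx=16,fy=16,interpolation=cv2.INTER_CUBIC))
"
```

```text
t 16.65 p [ 0.5891 -0.0091  0.1126] z az 9.97 tilt [ 0. -0. -1.] F [-0.  -0.  -0.1] w 0.0169 j [ 0.32  0.38 -0.47  1.67  0.19  1.14 -0.03]
tool shift mm [-2.4  0.2 -0.3]
rotx -0.0011166139469196382
t 16.7 p [ 0.5892 -0.0091  0.1127] z az 9.97 tilt [ 0. -0. -1.] F [ 0.9  1.  -1.5] w 0.017 j [ 0.32  0.38 -0.47  1.67  0.19  1.14 -0.03]
```

View pics/z17c.png

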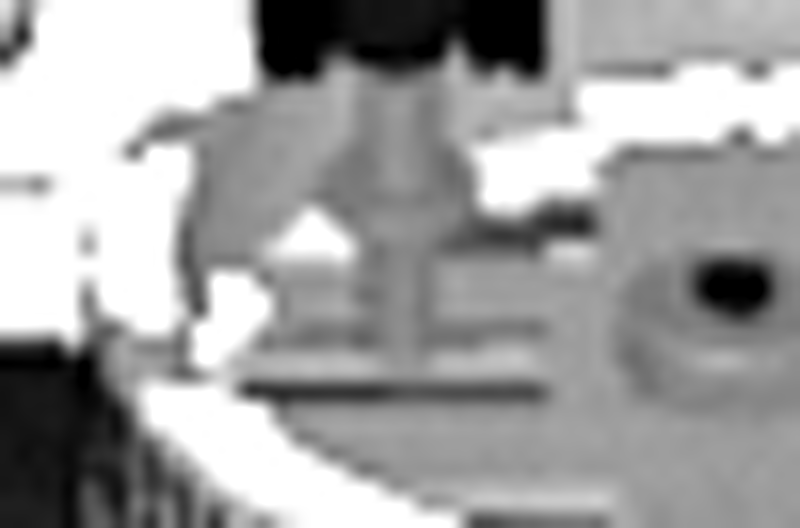

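Call:
arm_command(targets=[[240,0.5,0,0,0,0,0],[240,1,0,0,0,0,0],[240,1.5,0,0,0,0,0],[240,2,0,0,0,0,0],[240,2,0,0,0,0,0]])

```text
time: 17.2
ee_pos: [0.589, -0.0091, 0.1105]
eef_rot: [-0.061, 0.704, 0.061, 0.704]
ft_force: [-0.6, -0.2, -0.3]
width: 0.0166
```

Call:
arm_command(targets=[[240,0.5,0,0,0,0,0],[240,1,0,0,0,0,0],[240,1,0,0,0,0,0]])

```text
time: 17.5
ee_pos: [0.589, -0.0091, 0.1094]
eef_rot: [-0.061, 0.704, 0.061, 0.704]
ft_force: [-0.1, 0.4, -1.8]
width: 0.0168
```

Call:
arm_command(targets=[[240,0.5,0,0,0,0,0],[240,1,0,0,0,0,0],[240,1,0,0,0,0,0]])

```text
time: 17.8
ee_pos: [0.589, -0.009, 0.1085]
eef_rot: [-0.061, 0.704, 0.061, 0.704]
ft_force: [0.4, 0.6, -1.1]
width: 0.0167
```

```bash
python3 -c "
from h import *
s,M=st();print(s['torque'])
im=camera('side')[:,:,::-1].copy(); cv2.imwrite('pics/side18.png',im)
im=im[235:268,295:345]
g=cv2.cvtColor(im,cv2.COLOR_BGR2GRAY); g=np.clip((g.astype(float)-70)*2.6,0,255).astype(np.uint8)
cv2.imwrite('pics/z18c.png',cv2.resize(g,None,fx=16,fy=16,interpolation=cv2.INTER_CUBIC))
"
```

```text
t 17.8 p [ 0.589  -0.009   0.1085] z az 9.97 tilt [-0. -0. -1.] F [ 0.4  0.6 -1.1] w 0.0167 j [ 0.32  0.38 -0.47  1.68  0.19  1.13 -0.03]
[-0.02536216 -0.06002111 -0.01140337]
```

View pics/z18c.png

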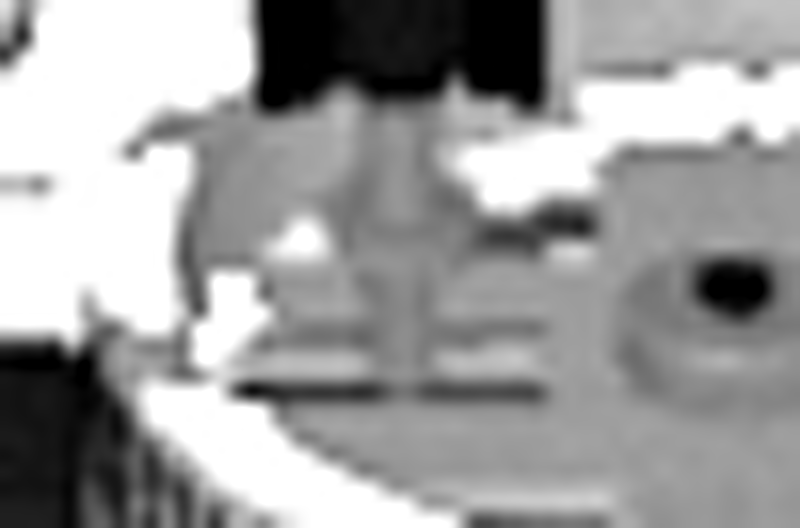

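Call:
arm_command(targets=[[240,1,0,0,0,0,0],[240,2,0,0,0,0,0],[240,3,0,0,0,0,0],[240,3.5,0,0,0,0,0],[240,3.5,0,0,0,0,0]])

```text
time: 18.35
ee_pos: [0.589, -0.0091, 0.1049]
eef_rot: [-0.061, 0.704, 0.061, 0.704]
ft_force: [0.4, -0.4, -0.1]
width: 0.0169
```

Call:
arm_command(targets=[[240,0.5,0,0,0,0,0],[240,1,0,0,0,0,0],[240,1,0,0,0,0,0]])

```text
time: 18.65
ee_pos: [0.5891, -0.0091, 0.104]
eef_rot: [-0.061, 0.704, 0.061, 0.704]
ft_force: [-0.1, 0.5, -0.6]
width: 0.0169
```

Call:
arm_command(targets=[[240,0.5,0,0,0,0,0],[240,1,0,0,0,0,0],[240,1,0,0,0,0,0]])

```text
time: 18.95
ee_pos: [0.589, -0.009, 0.1029]
eef_rot: [-0.061, 0.704, 0.061, 0.704]
ft_force: [-0.1, 0.3, -0.3]
width: 0.017
```

Call:
arm_command(targets=[[240,0.5,0,0,0,0,0],[240,0.5,0,0,0,0,0]])

```text
time: 19.15
ee_pos: [0.5891, -0.0091, 0.1025]
eef_rot: [-0.061, 0.704, 0.061, 0.704]
ft_force: [0.3, -0.3, -1.0]
width: 0.0167
```

Call:
arm_command(targets=[[240,0.5,0,0,0,0,0],[240,0.5,0,0,0,0,0]])

```text
time: 19.35
ee_pos: [0.5892, -0.0091, 0.1024]
eef_rot: [-0.062, 0.704, 0.061, 0.705]
ft_force: [-1.1, -0.2, 1.7]
width: 0.0167
```

Call:
arm_command(targets=[[240,0.5,0,0,0,0,0],[240,0.5,0,0,0,0,0]])

```text
time: 19.55
ee_pos: [0.5894, -0.0091, 0.1023]
eef_rot: [-0.062, 0.704, 0.061, 0.705]
ft_force: [-1.7, 0.1, 6.9]
width: 0.0169
```

Call:
arm_command(targets=[[240,0,0,-1,0,0,0],[240,0,0,-2,0,0,0],[240,0,0,-3,0,0,0],[240,0,0,-4,0,0,0],[240,0,0,-5,0,0,0],[240,0,0,-5,0,0,0]])

```text
time: 20.15
ee_pos: [0.5848, -0.0098, 0.1022]
eef_rot: [-0.061, 0.704, 0.061, 0.705]
ft_force: [2.6, 0.4, 5.8]
width: 0.0169
```

Call:
arm_command(targets=[[240,0,0,-1,0,0,0],[240,0,0,-2,0,0,0],[240,0,0,-3,0,0,0],[240,0,0,-3,0,0,0]])

```text
time: 20.55
ee_pos: [0.5799, -0.0107, 0.1006]
eef_rot: [-0.061, 0.705, 0.061, 0.703]
ft_force: [0.1, -0.7, -0.9]
width: 0.0169
```

Call:
arm_command(targets=[[240,0,0,-1,0,0,0],[240,0,0,-1,0,0,0]])

```text
time: 20.75
ee_pos: [0.5796, -0.0108, 0.101]
eef_rot: [-0.061, 0.705, 0.061, 0.704]
ft_force: [-0.6, -0.1, -1.8]
width: 0.0169
```

Call:
arm_command(targets=[[240,0,0,-1,0,0,0],[240,0,0,-1,0,0,0]])

```text
time: 20.95
ee_pos: [0.5792, -0.0109, 0.1015]
eef_rot: [-0.061, 0.704, 0.061, 0.704]
ft_force: [1.8, 0.0, -2.3]
width: 0.0169
```

Call:
arm_command(targets=[[240,1,0,0,0,0,0],[240,2,0,0,0,0,0],[240,2,0,0,0,0,0]])

```text
time: 21.25
ee_pos: [0.5793, -0.0109, 0.0995]
eef_rot: [-0.061, 0.704, 0.061, 0.704]
ft_force: [1.1, 0.0, -1.4]
width: 0.0172
```

Call:
arm_command(targets=[[240,1,0,0,0,0,0],[240,2,0,0,0,0,0],[240,3,0,0,0,0,0],[240,4,0,0,0,0,0],[240,4,0,0,0,0,0]])

```text
time: 21.75
ee_pos: [0.5792, -0.0108, 0.0954]
eef_rot: [-0.061, 0.704, 0.061, 0.704]
ft_force: [2.3, -1.2, -1.8]
width: 0.0169
```

Call:
arm_command(targets=[[240,1,0,0,0,0,0],[240,2,0,0,0,0,0],[240,3,0,0,0,0,0],[240,4,0,0,0,0,0],[240,4,0,0,0,0,0]])

```text
time: 22.25
ee_pos: [0.5792, -0.0108, 0.0914]
eef_rot: [-0.061, 0.704, 0.061, 0.704]
ft_force: [2.3, -1.0, -0.5]
width: 0.0167
```

Call:
arm_command(targets=[[240,0.7,0,0,0,0,0],[240,1.4,0,0,0,0,0],[240,2,0,0,0,0,0],[240,2,0,0,0,0,0]])

```text
time: 22.65
ee_pos: [0.5793, -0.0108, 0.0895]
eef_rot: [-0.061, 0.704, 0.061, 0.704]
ft_force: [1.6, -0.3, -0.1]
width: 0.0169
```

Call:
arm_command(targets=[[240,0.5,0,0,0,0,0],[240,0.5,0,0,0,0,0]])

```text
time: 22.85
ee_pos: [0.5793, -0.0108, 0.089]
eef_rot: [-0.061, 0.704, 0.061, 0.704]
ft_force: [2.9, -1.3, -1.2]
width: 0.0171
```

Call:
arm_command(targets=[[240,0.5,0,0,0,0,0],[240,0.5,0,0,0,0,0]])

```text
time: 23.05
ee_pos: [0.5793, -0.0108, 0.0885]
eef_rot: [-0.061, 0.704, 0.061, 0.704]
ft_force: [1.3, -0.8, -1.0]
width: 0.0168
```

Call:
arm_command(targets=[[240,0.5,0,0,0,0,0],[240,0.5,0,0,0,0,0]])

```text
time: 23.25
ee_pos: [0.5794, -0.0108, 0.0884]
eef_rot: [-0.062, 0.704, 0.061, 0.705]
ft_force: [1.1, -0.9, 3.9]
width: 0.0167
```

Call:
arm_command(targets=[[200,0,0,0,0,0,0],[180,0,0,0,0,0,0],[150,0,0,0,0,0,0],[150,0,0,0,0,0,0],[150,0,0,0,0,0,0]])

```text
time: 23.75
ee_pos: [0.5791, -0.0108, 0.0879]
eef_rot: [-0.061, 0.705, 0.061, 0.704]
ft_force: [0.4, -0.6, 0.0]
width: 0.0347
```

```bash
python3 -c "
from h import *
st()
im=camera('side')[:,:,::-1].copy(); cv2.imwrite('pics/side19.png',im)
cv2.imwrite('pics/z19.png',cv2.resize(im[190:290,270:390],None,fx=6,fy=6,interpolation=cv2.INTER_CUBIC))
"
```

```text
t 23.75 p [ 0.5791 -0.0108  0.0879] z az 9.97 tilt [-0. -0. -1.] F [ 0.4 -0.6  0. ] w 0.0347 j [ 0.33  0.39 -0.47  1.72  0.19  1.08 -0.03]
```

View pics/z19.png

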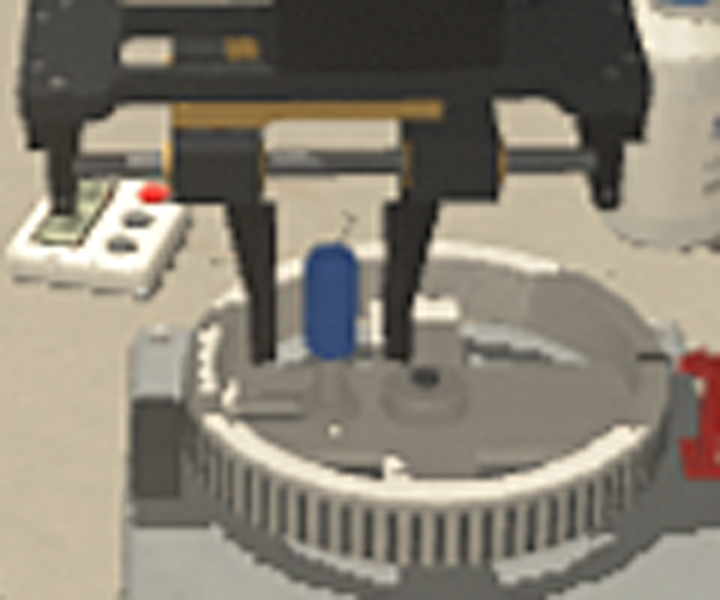

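The pin stands upright, with its collar on the web at crop (330,405) and the fingers clear on both sides. I'll withdraw straight up and then move aside for a top view.

Call:
arm_command(targets=[[150,-10,0,0,0,0,0],[150,-25,0,0,0,0,0],[150,-50,0,0,0,0,0],[150,-80,0,0,0,0,0],[150,-110,0,0,0,0,0],[150,-130,0,0,0,0,0],[150,-130,40,-20,0,0,0],[150,-130,80,-40,0,0,0],[150,-130,120,-60,0,0,0],[150,-130,160,-60,0,0,0]])

```text
time: 24.8
ee_pos: [0.4906, 0.1376, 0.2199]
eef_rot: [-0.062, 0.704, 0.061, 0.705]
ft_force: [1.1, -0.2, 1.2]
width: 0.0357
```

Call:
arm_command(targets=[[150,0,40,0,0,0,0],[150,0,80,0,0,0,0],[150,0,80,0,0,0,0],[150,0,80,0,0,0,0]])

```text
time: 25.2
ee_pos: [0.4784, 0.2161, 0.2192]
eef_rot: [-0.062, 0.704, 0.062, 0.705]
ft_force: [0.5, -0.3, -0.5]
width: 0.0361
```

```bash
python3 -c "
from h import *
from sym import edges
s,M=st()
t=camera('top')[:,:,::-1].copy(); cv2.imwrite('pics/top20.png',t)
im=camera('side')[:,:,::-1].copy(); cv2.imwrite('pics/side20.png',im)
m=markphi('top',t,HT,0,.5);print(m,[o[2] for o in edges(t,m)])
cv2.imwrite('pics/zt20.png',cv2.resize(t[195:325,295:415],None,fx=4.6,fy=4.6,interpolation=cv2.INTER_CUBIC))
cv2.imwrite('pics/z20.png',cv2.resize(im[200:300,280:410],None,fx=6,fy=6,interpolation=cv2.INTER_CUBIC))
"
```

```text
t 25.2 p [0.4784 0.2161 0.2192] z az 10.1 tilt [ 0.001  0.    -1.   ] F [ 0.5 -0.3 -0.5] w 0.0361 j [ 0.1   0.17 -0.67  1.7   0.11  1.31 -0.42]
0.17583846041374293 [np.float64(0.0033), np.float64(0.0067), np.float64(-0.0039), np.float64(0.016), np.float64(0.0064), np.float64(-0.0267), np.float64(-0.011), np.float64(-0.0103)]
```

View pics/zt20.png

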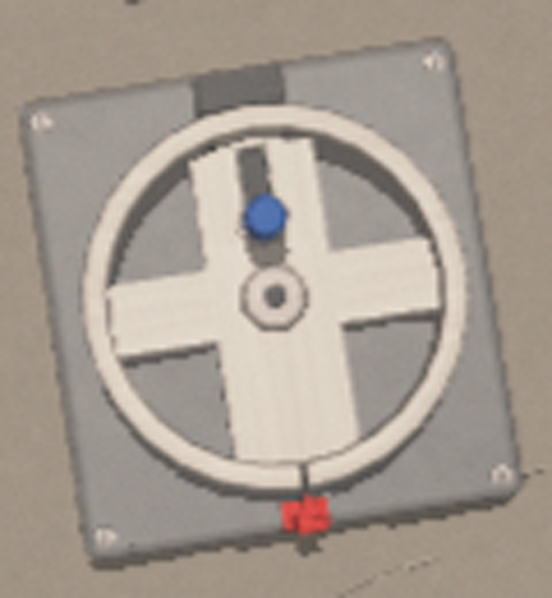

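View pics/top20.png

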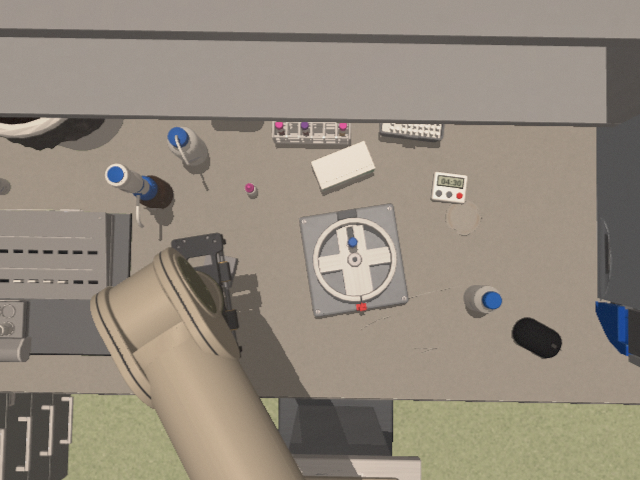

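View pics/z20.png

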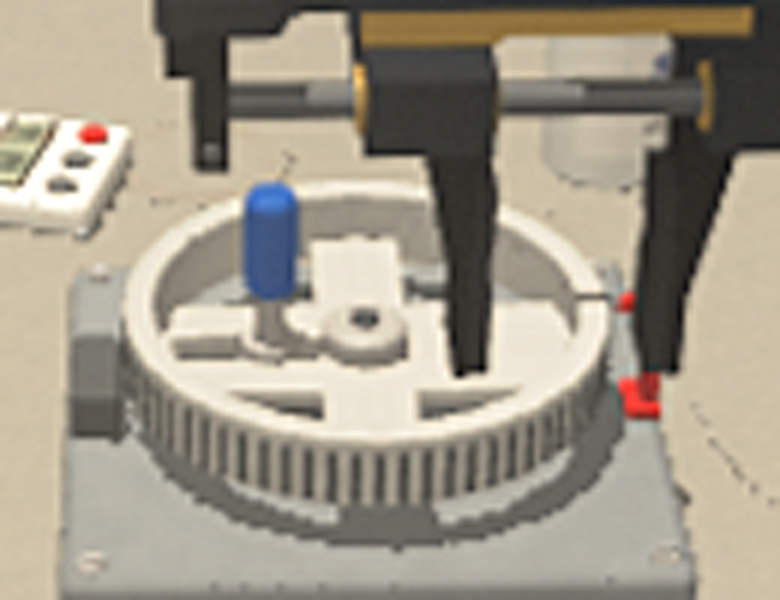

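The mark is at 0.176 rad and the pointer at about 0.174 rad. The pin is upright with its collar on the web, nothing else has moved, and the gripper is clear.

```bash
python3 -c "
from bench import *
print(close_job())"
```

```text
the job is handed in; nothing more can be done
None
```

The job is done and handed in at about 25 s of the 72 s allowed: the mark faces the red pointer and the blue-headed pin is fully home and released.

- **Wheel:** I gripped the rim and turned the wheel clockwise about 65°. The first stop was about 1° past the pointer, so I re-gripped and turned it back.
- **Pin:** I took it from the stand and lowered it through the slot until it touched the plate. I slid it inward with about 6–7 N; it dropped into the bore about 32–33 mm from the axis. The collar came to rest on the wheel 14 mm below the plate contact, as it should. The largest push I read was about 7 N, though forces were only read at the end of each move.
- **Last checks:** The top view puts the mark at 0.176 rad and the pointer at 0.173–0.178 rad. The pin stands upright with its collar on the web. The bottle, vial, timer and carton look unmoved, and the gripper touches nothing.
- **What disagreed:** The two cameras differ by about 3 mm in y. The side view read the mark about 0.016 rad higher than the top view, so I trusted the top view. In the last top picture the spoke edges scattered by up to 0.03 rad.

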